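# Tidy the eye-examination table into its trays

## Task

Clear up after the eye examinations: put both round lenses into the wide rectangular tray, both dropper bottles into the round dish, and the black eye-cover paddle into the long narrow tray. Each thing must end resting directly on the floor of its tray, lenses and paddle flat and bottles upright; set the lenses down without dropping them, do not knock a bottle over, and leave the spectacle case and the paper block where they are.

Things in the scene. Friction and masses are not known exactly. Their poses are not given: they have to be found in the camera images.
- large_lens: the larger hand lens: a short black cylinder with a domed pale glass top, 58 mm across, its straight side 26 mm high (30 mm to the top of the dome), about 90 g, lying flat on the table. Origin: centre of its underside, z up
- small_lens: the smaller hand lens: the same shape, 40 mm across, side 24 mm high (28 mm with the dome), about 50 g. Origin: centre of its underside, z up
- tall_bottle: slim brown dropper bottle with a black cap and a paper band, standing upright: body 26 mm across and 46 mm high, narrower cap (15 mm) above it, 66 mm high in all, about 30 g. Origin: centre of its underside, z up
- squat_bottle: stout brown dropper bottle with a black cap and a paper band, standing upright: body 36 mm across and 30 mm high, narrower cap (21 mm) above it, 50 mm high in all, about 40 g. Origin: centre of its underside, z up
- occluder: flat black eye-cover paddle lying on the table: a straight handle 87 mm long, 12 mm wide and 14 mm high, with a round disc 52 mm across and 5 mm thick at its end. Origin: on the handle's underside, about 4 mm from its centre of mass and good to grip across the handle. The x axis runs along the handle towards the disc: the handle spans x = -55 to +32 mm, the disc's centre is at x = +56 mm, the disc's far edge at +82 mm. z up
- lens_tray: wide rectangular steel tray for the lenses, fixed, 188 mm (its x) by 133 mm (its y) outside and 18 mm high; walls and floor 4 mm thick (inside 180 by 125 mm). Origin: centre of its underside; its floor lies 4 mm above that
- long_tray: long narrow steel tray for the paddle, fixed, 212 mm (its x) by 92 mm (its y) outside and 18 mm high; walls and floor 4 mm thick (inside 204 by 84 mm). Origin: centre of its underside; its floor lies 4 mm above that
- dish: round steel dish for the bottles, fixed, 150 mm across at the rim, 140 mm at the foot, 18 mm high; wall 3 mm, flat floor 4 mm thick and about 134 mm across inside. Origin: centre of its underside
- spectacle_case: bystander: closed dark brown spectacle case, 150 x 55 x 36 mm, loose, at the left of the work, to be left alone. Origin: centre of its underside; x along its length
- paper_block: bystander: block of white paper slips, 110 x 55 x 24 mm, with two 8 mm steel pins on top, loose, at the right of the work, to be left alone. Origin: centre of its underside; x along its length
Things that resemble listed ones, but are neither listed nor needed, are in the scene too. Of the things that look like the occluder, the smaller one is meant.

How it is judged:
By the outcome, as a careful person would: the job done as asked, in the order asked, and still so for the second after the job is handed in, with the robot touching nothing.
It also fails if it takes over 120 s, if anything falls off the work surface, if the arm or the gripper's body presses on something with over 40 N, if the wrist force passes 120 N, or if a joint passes its speed limit or range.

## Robot

A 6-joint arm with a two-finger parallel gripper is mounted at the origin on the work surface. World frame = base frame: x ahead of the robot, y to its left, z up, the work surface at z = 0. Lengths are in m, angles in rad, forces in N, time in s.
With the tool pointing down it reaches from about 0.35 to 0.775 m from the base axis. Payload 5.5 kg.
Tool frame: the origin (TCP) lies between the finger pads; the fingertips stand 19 mm ahead of it and the grasp point (between the pads) is the TCP; x points along the fingers, z is the direction in which the jaws open and shut, and the axes are right-handed (so a half turn about x gives the same grasp; the last joint's range is limited). The gripper opens to 85 mm and grips with 20 to 120 N. Pads are 22 mm wide; open, the fingers measure 114 mm over their backs; the gripper's body (76 mm by 85 mm) begins 54 mm behind the grasp point. The pads swing forward as they close: fully open they stand 13 mm farther back than shut.
Start: joints at [1.179, 0.313, 0.046, 1.304, 0, 1.431], TCP at [0.143, 0.557, 0.25] pointing down, gripper open.
Joint ranges: [-2.76, 2.76], [-0.86, 1.69], [-1.03, 1.26], [-2.2, 2.34], [-1.47, 1.5], [-3.14, 3.14]. Speed limits (rad/s): [2.57, 2.57, 3.14, 3.14, 3.14, 3.14].

## Interface

Orientations are given as a unit quaternion [x, y, z, w].
In Python, from plant import * gives the robot as it stands.
- The arm moves only by the tool apply_moves, never from a script. Its argument "motion" is a list of rows, each a list of 7 numbers: the shift along the tool's x, y, z in cm, then the turn, a rotation vector about the tool's x, y, z in degrees, then the opening in per cent of the stroke, from 0 (shut) to 100 (fully open). In form: [[tx, ty, tz, rx, ry, rz, fingers], ...]. A call has exactly 5 rows; each row is the pose to reach, as a shift and turn from the pose commanded when the call began, along the tool's axes at that moment; what a row does not reach only later rows make up. A row lasts 1/8 s, in which the tool goes at most 62.5 mm and 10.7 degrees, less where a joint would pass 70% of its speed; a pose out of reach is approached as far as the arm can. A call with a gripper value outside its range is refused whole. The fingers move at their own pace and stop on an object; "force" is the grip in N (left out, the last holds). Time passes only in rows, so rows that repeat a pose let the fingers close, or fill a call up. It gives the time, the measured TCP pose, the force and the opening at its end, in the units of the state.
- state(): the state, without advancing time (a new reading comes with each control period).
- get_image(name): name is "side" or "top"; returns the picture (480x640x3 uint8, red, green, blue); there is no depth.
- camera_model(name): a dict with "fx", "fy", "cx", "cy" (pixels), "k1" (the pictures are not rectified: a ray, as slopes to the right and down, at radius r is drawn at 1 + k1 r^2 times it, then the intrinsics apply), "position" and "rotation" of the camera in the world. Camera axes: x right, y down, z forward; pixel columns grow to the right and rows downward; lengths in m; the calibration is good to about 2 mm. A picture is of the moment at which its call begins. camera_model takes no time and is no camera call.
- hand_in(): hands the job in, once; it reports no verdict.
The state is a dict: "time": time; "qpos": joint angles; "joint_vel": joint speeds; "joint_torque": joint torques, N m; "eef_pos": TCP position; "eef_rot": TCP orientation; "ft_force": force on the tool from outside, world axes, zero at the start; "torque": the same for the moment, N m; "opening": finger opening in m.
Only numpy, scipy, OpenCV 4.12 (cv2) and the standard library are available. Lean on these libraries where they do the work, as an engineer would, in place of code of your own. Each camera call takes 0.05 s, during which the arm holds its last target.

## Working session

There is one attempt and no reset: what is moved stays moved. The work goes in short steps, Python scripts to look and compute and a tool call to move; the robot and the scene stay as the last step left them, time stands still between calls to the robot, and variables do not carry over. Pictures are saved under pics/ and viewed, and the job is handed in when it is done.

Besides the shell and the picture viewer there is one more tool, called after ">>>" as a command line: name --pt "numbers of a row" for each row, then --argument value for the rest. apply_moves: Moves the arm, as the interface text tells. Its arguments: {"type":"object","properties":{"motion":{"type":"array"},"force":{"type":"number"}},"required":["motion"]}

```bash
ls; mkdir -p pics; python3 - <<'E'
from plant import *
import cv2
print(state())
for n in ("side","top"):
    cv2.imwrite(f"pics/{n}0.png",get_image(n)[:,:,::-1]); print(camera_model(n))
E
```

```text
pics
{'time': 0.0, 'qpos': array([1.17937926e+00, 3.14037205e-01, 4.49618118e-02, 1.30362110e+00,
       2.73041932e-05, 1.43118608e+00]), 'joint_vel': array([-1.00600479e-03, -5.48044637e-04, -1.55714626e-04, -5.64018950e-04,
        4.00086373e-05, -8.16654519e-04]), 'joint_torque': array([-1.10422036e-03, -4.80626464e+01,  2.98533797e+01,  1.92818017e-02,
       -2.21590808e-04, -2.07611157e-05]), 'eef_pos': array([0.14308167, 0.55640556, 0.2493809 ]), 'eef_rot': array([-0.43358195,  0.55941543,  0.43293123,  0.55823975]), 'ft_force': array([ 0.32233081,  0.33352673, -0.42191913]), 'torque': array([0.00400794, 0.05624439, 0.05725298]), 'opening': 0.08528236985097815}
{'fx': 591.1959908889131, 'fy': 591.1959908889131, 'cx': 315.0320070221204, 'cy': 236.4342778455795, 'k1': -0.08734014980884634, 'position': array([ 0.28080168, -0.88785362,  0.95745465]), 'rotation': array([ 0.92559084, -0.05585422,  0.03068333, -0.37312255])}
{'fx': 487.62868454357726, 'fy': 487.62868454357726, 'cx': 323.84781196533953, 'cy': 244.94377947657844, 'k1': -0.0702001703793866, 'position': array([0.30469066, 0.01512517, 1.35306117]), 'rotation': array([ 0.70638817, -0.70621606,  0.03936332, -0.02692884])}
```

View pics/top0.png

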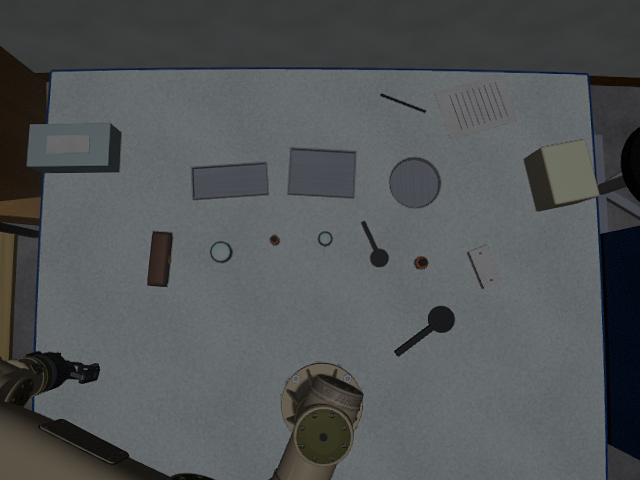

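View pics/side0.png

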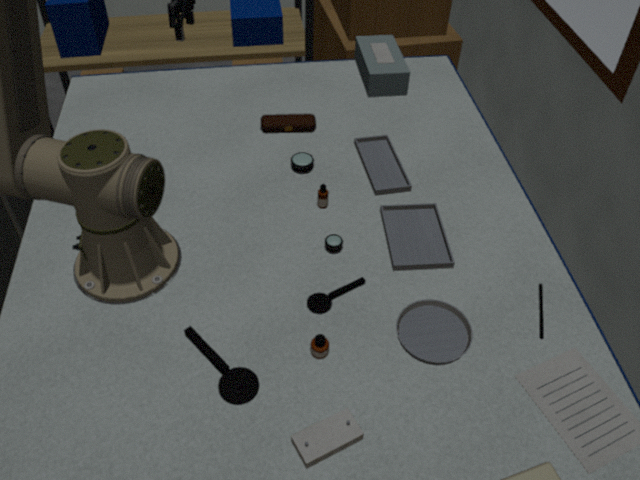

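The top view shows the lenses at about (221,251) and (325,239). The bottles are at (275,240) and (421,263). The smaller paddle runs from (364,222) to (379,258), and the three trays sit above these. I'll enlarge crops to read the pixels accurately.

```bash
cat > h.py <<'E'
import numpy as np, cv2
from scipy.spatial.transform import Rotation as R
from plant import *
def mdl(n):
    m=camera_model(n); return m,np.array([[m['fx'],0,m['cx']],[0,m['fy'],m['cy']],[0,0,1]]),np.array([m['k1'],0,0,0.])
def p2w(n,uv,z):
    m,K,d=mdl(n)
    s=cv2.undistortPoints(np.array(uv,float).reshape(-1,1,2),K,d)[:,0]
    r=R.from_quat(m['rotation']).apply(np.c_[s,np.ones(len(s))])
    return m['position']+r*((z-m['position'][2])/r[:,2])[:,None]
def w2p(n,P):
    m,K,d=mdl(n)
    Rm=R.from_quat(m['rotation']).inv()
    c=Rm.apply(np.array(P,float)-m['position'])
    return cv2.projectPoints(c,np.zeros(3),np.zeros(3),K,d)[0][:,0]
def crop(src,dst,u0,v0,w,h,k):
    im=cv2.imread(src)[v0:v0+h,u0:u0+w]
    im=cv2.resize(im,None,fx=k,fy=k,interpolation=cv2.INTER_CUBIC)
    im=cv2.convertScaleAbs(im,alpha=1.5)
    for i in range(0,w,10):
        cv2.line(im,(i*k,0),(i*k,6 if (u0+i)%50 else 14),(0,0,255),1)
        if (u0+i)%20==0: cv2.putText(im,str(u0+i),(i*k,24),0,.35,(0,0,255),1)
    for i in range(0,h,10):
        cv2.line(im,(0,i*k),(8,i*k),(0,0,255),1)
        if (v0+i)%20==0: cv2.putText(im,str(v0+i),(10,i*k+4),0,.35,(0,0,255),1)
    cv2.imwrite(dst,im)
E
python3 - <<'E'
from h import *
crop("pics/top0.png","pics/c1.png",180,140,130,130,4)
crop("pics/top0.png","pics/c2.png",280,140,180,140,4)
crop("pics/top0.png","pics/c3.png",260,210,180,70,4)
E
```

```text
(no output)
```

View pics/c1.png

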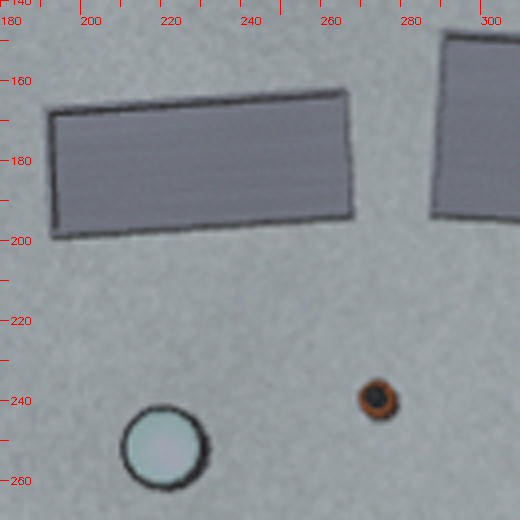

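View pics/c2.png

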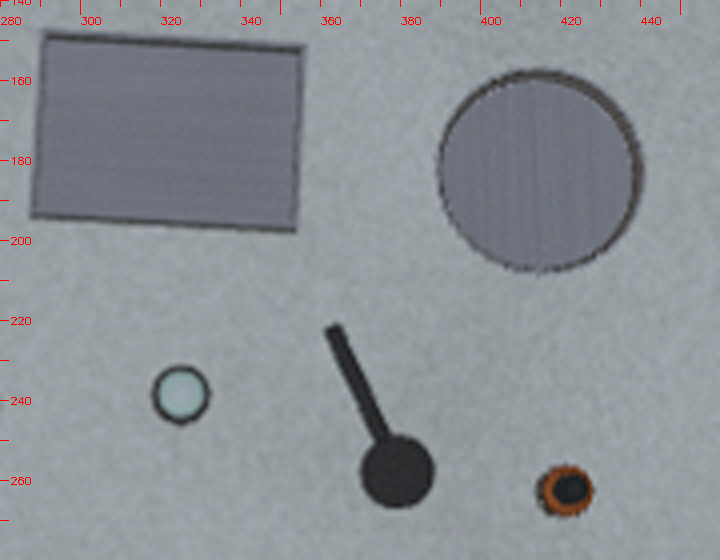

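```bash
python3 - <<'E'
from h import *
crop("pics/side0.png","pics/s1.png",280,120,190,150,4)
crop("pics/side0.png","pics/s2.png",290,230,190,140,4)
def q(l,z): return p2w("top",np.array(l)-.38,z).round(4)
print("long",q([(192,167),(266.5,162.5),(268.2,194.2),(193,199.7)],.018))
print("lens",q([(291,147.8),(356.5,151.5),(354.2,198),(287.5,194.2)],.018))
print("dish",q([(415,182.5)],.018))
print("LL",q([(220.9,251.7)],.026),"SL",q([(325.2,238.7)],.024))
print("tall",q([(274,239.2)],.066),q([(274.5,240)],.046))
print("squat",q([(422.7,262.2)],.05),q([(422,262.5)],.03))
print("occ",q([(363.2,221.5)],.014),q([(379.5,257.7)],.005))
E
```

```text
long [[0.6501 0.3616 0.018 ]
 [0.6629 0.153  0.018 ]
 [0.5727 0.1471 0.018 ]
 [0.5572 0.3561 0.018 ]]
lens [[ 0.7053  0.0848  0.018 ]
 [ 0.6955 -0.0994  0.018 ]
 [ 0.5626 -0.0919  0.018 ]
 [ 0.5728  0.0935  0.018 ]]
dish [[ 0.6075 -0.2631  0.018 ]]
LL [[0.4118 0.2738 0.026 ]] SL [[ 0.448 -0.011  0.024]]
tall [[0.4419 0.1256 0.066 ]] [[0.4419 0.126  0.046 ]]
squat [[ 0.3819 -0.2731  0.05  ]] [[ 0.3823 -0.2756  0.03  ]]
occ [[ 0.4972 -0.1168  0.014 ]] [[ 0.3971 -0.1622  0.005 ]]
```

View pics/s1.png

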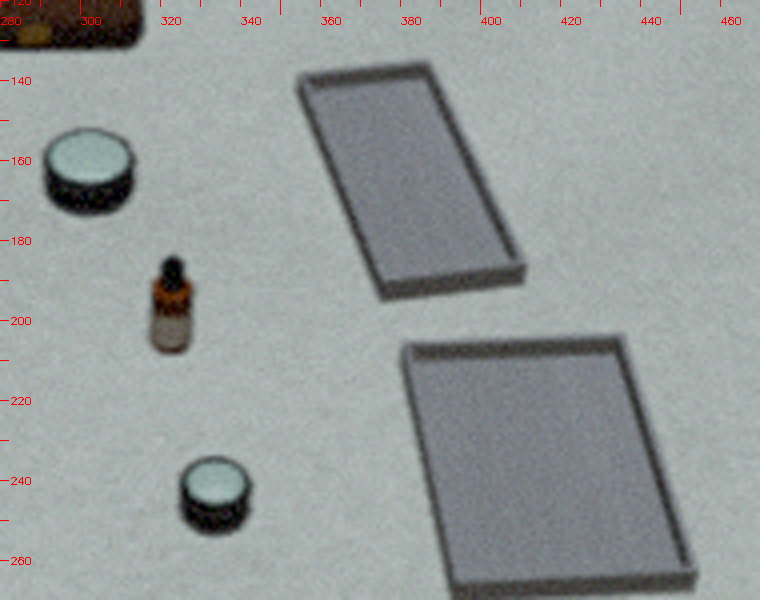

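View pics/s2.png

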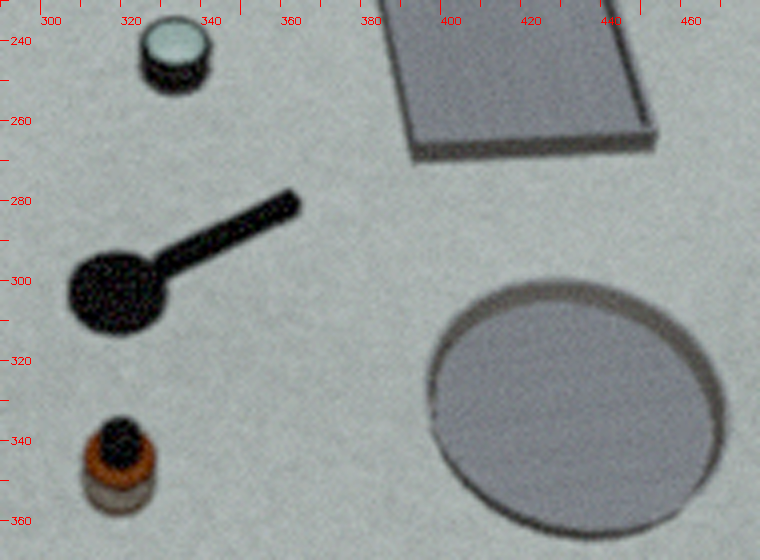

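```bash
cat >> h.py <<'E'
def plan(x,y,z,yaw=None,cur=None):
    """rows (tool shift cm, turn deg about tool x) from current measured pose to tool-down pose; yaw = jaw axis angle in deg"""
    s=state(); p=s['eef_pos']; Rt=R.from_quat(s['eef_rot'])
    M=Rt.as_matrix(); 
    d=Rt.inv().apply(np.array([x,y,z])-p)*100
    j=np.degrees(np.arctan2(M[1,2],M[0,2]))
    if yaw is None: tgt=j
    else: tgt=yaw+180*round((j-yaw)/180)
    c,sn=np.cos(np.radians(tgt)),np.sin(np.radians(tgt))
    zt=np.array([c,sn,0]); xt=np.array([0,0,-1.]); yt=np.cross(zt,xt)
    T=R.from_matrix(np.c_[xt,yt,zt])
    rv=np.degrees((Rt.inv()*T).as_rotvec())
    print('p',p.round(4),'jaw',j.round(1),'tgt',round(tgt,1),'| shift cm',d.round(2),'rot',rv.round(2),'| q',s['qpos'].round(2),'F',s['ft_force'].round(1),'op',round(s['opening'],4),'t',round(s['time'],2))
E
python3 - <<'E'
from h import *
def q(l,z): return p2w("side",np.array(l)-.38,z).round(4)
print("LL",q([(302.2,159.7)],.026),"SL",q([(333.7,240.5)],.024),"tall",q([(323,185.5)],.066),"squat",q([(320,337.5)],.05))
print("lens",q([(380.5,206.2),(436.2,204),(454.2,262.7),(392.5,265)],.018))
print("disc",q([(319.5,303.3)],.005),"tail",q([(363.5,279.5)],.012))
print(w2p("side",[[.4118,.2738,.026],[.448,-.011,.024]]))
plan(.412,.273,.12,None); plan(.412,.273,.12,0);plan(.412,.273,.12,90)
E
```

```text
LL [[0.4093 0.2719 0.026 ]] SL [[ 0.4468 -0.012   0.024 ]] tall [[0.4407 0.1234 0.066 ]] squat [[ 0.3809 -0.277   0.05  ]]
lens [[ 0.5728  0.0908  0.018 ]
 [ 0.7055  0.084   0.018 ]
 [ 0.6947 -0.1002  0.018 ]
 [ 0.5613 -0.0913  0.018 ]]
disc [[ 0.3958 -0.1645  0.005 ]] tail [[ 0.4941 -0.1187  0.012 ]]
[[302.73820853 158.7731946 ]
 [333.80065772 239.76024585]]
p [0.1431 0.5565 0.2495] jaw 75.6 tgt 75.6 | shift cm [ 12.98 -33.11 -20.73] rot [-0.   -0.09 -0.01] | q [ 1.18  0.31  0.05  1.3  -0.    1.43] F [ 0.3 -0.1 -0.7] op 0.0853 t 0.1
p [0.1431 0.5565 0.2495] jaw 75.6 tgt 0 | shift cm [ 12.98 -33.11 -20.73] rot [ 7.557e+01 -9.000e-02  5.000e-02] | q [ 1.18  0.31  0.05  1.3  -0.    1.43] F [ 0.3 -0.1 -0.7] op 0.0853 t 0.1
p [0.1431 0.5565 0.2495] jaw 75.6 tgt 90 | shift cm [ 12.98 -33.11 -20.73] rot [-14.43  -0.09  -0.02] | q [ 1.18  0.31  0.05  1.3  -0.    1.43] F [ 0.3 -0.1 -0.7] op 0.0853 t 0.1
```

>>> apply_moves --pt "1.2 -3.3 -2.1 10 0 0 100" --pt "2.4 -6.6 -4.2 20 0 0 100" --pt "3.6 -9.9 -6.3 30 0 0 100" --pt "4.8 -13.2 -8.4 40 0 0 100" --pt "6 -16.5 -10.5 50 0 0 100" --force 40

```text
time: 0.72
eef_pos: [0.2775, 0.4129, 0.1896]
eef_rot: [-0.155, 0.69, 0.154, 0.69]
ft_force: [1.1, 0.0, 0.9]
opening: 0.0855
```

```bash
python3 - <<'E'
from h import *
plan(.4105,.273,.12,-3)
E
```

```text
p [0.2775 0.4129 0.1896] jaw 25.3 tgt -3 | shift cm [  6.96 -18.33   6.07] rot [ 2.825e+01 -2.000e-02  2.000e-02] | q [ 0.82  0.19 -0.26  1.11 -0.    1.95] F [1.1 0.  0.9] op 0.0855 t 0.72
```

>>> apply_moves --pt "1.8 -4.6 1.5 9 0 0 100" --pt "3.6 -9.2 3 18 0 0 100" --pt "5.4 -13.8 4.6 28 0 0 100" --pt "7 -18.3 6.1 28.3 0 0 100" --pt "7 -18.3 6.1 28.3 0 0 100"

```text
time: 1.35
eef_pos: [0.412, 0.2729, 0.1188]
eef_rot: [0.018, 0.708, -0.019, 0.706]
ft_force: [-0.2, 1.1, 0.2]
opening: 0.085
```

```bash
python3 - <<'E'
from h import *
plan(.4105,.273,.022,-3)
E
```

```text
p [0.412  0.2729 0.1188] jaw -3.0 tgt -3 | shift cm [ 9.68  0.01 -0.13] rot [-0.01 -0.11  0.08] | q [ 0.42  0.24 -0.39  0.94 -0.    2.05] F [-0.2  1.1  0.2] op 0.085 t 1.35
```

>>> apply_moves --pt "3.5 0 -0.1 0 0 0 100" --pt "7 0 -0.1 0 0 0 100" --pt "8.7 0 -0.1 0 0 0 100" --pt "9.6 0 -0.1 0 0 0 100" --pt "9.6 0 -0.1 0 0 0 100"

```text
time: 1.98
eef_pos: [0.4093, 0.2758, 0.0242]
eef_rot: [0.016, 0.707, -0.017, 0.707]
ft_force: [-0.2, 0.4, 0.3]
opening: 0.0855
```

```bash
python3 - <<'E'
from h import *
plan(.4105,.273,.022,-3)
cv2.imwrite("pics/a1.png",get_image("side")[:,:,::-1]); crop("pics/a1.png","pics/a1c.png",240,60,150,150,4)
E
```

```text
p [0.4093 0.2758 0.0242] jaw -2.7 tgt -3 | shift cm [ 0.22 -0.27  0.13] rot [ 0.32 -0.05  0.01] | q [ 0.43  0.35 -0.51  0.71  0.    2.05] F [-0.2  0.4  0.3] op 0.0855 t 1.98
```

View pics/a1c.png

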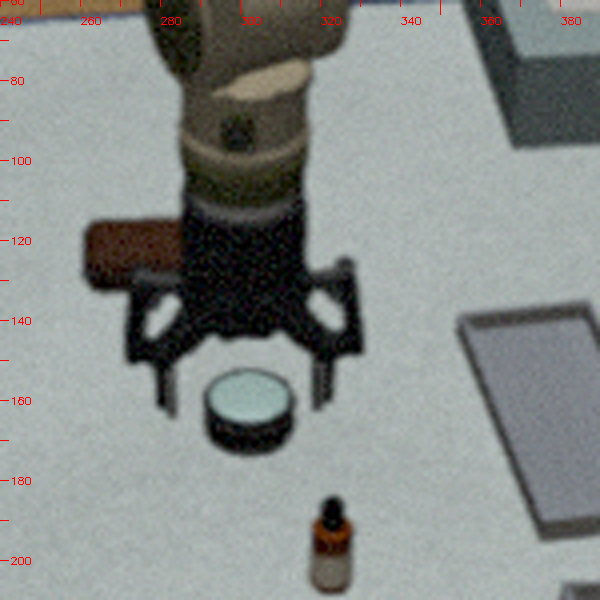

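The fingers straddle the lens, with tips at about (280,162) and (318,160) and the lens at (302,163). I'll correct the 3 mm drift and then close.

>>> apply_moves --pt "0.2 -0.2 0.1 0 0 0 100" --pt "0.2 -0.2 0.1 0 0 0 100" --pt "0.2 -0.2 0.1 0 0 0 60" --pt "0.2 -0.2 0.1 0 0 0 60" --pt "0.2 -0.2 0.1 0 0 0 55"

```text
time: 2.65
eef_pos: [0.4112, 0.2734, 0.0229]
eef_rot: [0.017, 0.707, -0.017, 0.707]
ft_force: [0.4, -1.6, 4.9]
opening: 0.0567
```

```bash
python3 - <<'E'
from h import *
plan(.4105,.273,.022,-3)
E
```

```text
p [0.4112 0.2734 0.0229] jaw -2.7 tgt -3 | shift cm [ 0.09 -0.05 -0.07] rot [ 0.26  0.05 -0.02] | q [ 0.42  0.35 -0.51  0.71 -0.    2.04] F [ 0.4 -1.6  4.9] op 0.0567 t 2.65
```

>>> apply_moves --pt "0 0 0 0 0 0 40" --pt "0 0 0 0 0 0 30" --pt "0 0 0 0 0 0 20" --pt "0 0 0 0 0 0 20" --pt "0 0 0 0 0 0 20"

```text
time: 3.28
eef_pos: [0.4112, 0.2734, 0.023]
eef_rot: [0.017, 0.707, -0.017, 0.707]
ft_force: [-0.5, -0.7, 4.6]
opening: 0.0565
```

>>> apply_moves --pt "-1 0 0 0 0 0 20" --pt "-2.5 0 0 0 0 0 20" --pt "-4 0 0 0 0 0 20" --pt "-5 0 0 0 0 0 20" --pt "-5 0 0 0 0 0 20"

```text
time: 3.9
eef_pos: [0.4117, 0.2738, 0.0735]
eef_rot: [0.017, 0.706, -0.016, 0.708]
ft_force: [-0.1, -0.3, -0.9]
opening: 0.056
```

```bash
python3 - <<'E'
from h import *
plan(.6345,.043,.12,-3)
cv2.imwrite("pics/a2.png",get_image("side")[:,:,::-1]); crop("pics/a2.png","pics/a2c.png",240,60,150,150,4)
E
```

```text
p [0.4117 0.2738 0.0735] jaw -2.7 tgt -3 | shift cm [ -4.62 -21.99  23.37] rot [ 0.27  0.12 -0.07] | q [ 0.42  0.29 -0.45  0.83  0.    2.04] F [-0.1 -0.3 -0.9] op 0.056 t 3.9
```

View pics/a2c.png

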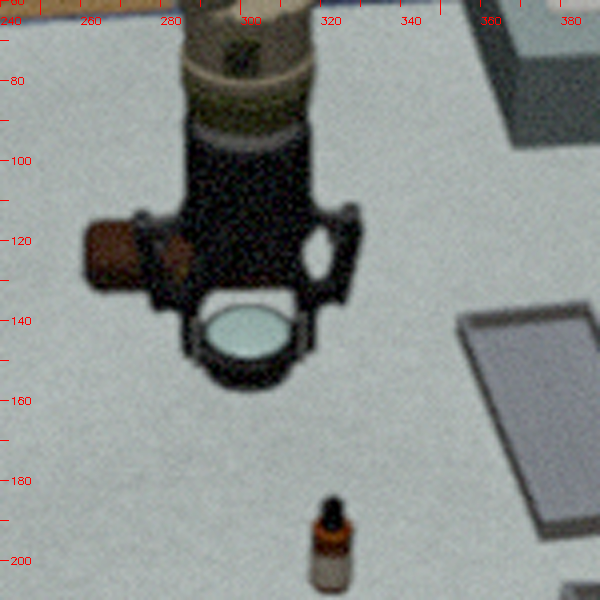

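The large lens is gripped level between the fingers at (302,145). Carrying it to the tray.

>>> apply_moves --pt "-2 -2 2 0 0 0 20" --pt "-4 -6 6.4 0 0 0 20" --pt "-4.6 -10 10.6 0 0 0 20" --pt "-4.6 -14 15 0 0 0 20" --pt "-4.6 -18 19 0 0 0 20"

```text
time: 4.58
eef_pos: [0.5931, 0.083, 0.1177]
eef_rot: [0.017, 0.707, -0.017, 0.707]
ft_force: [0.4, 0.3, -0.0]
opening: 0.0563
```

```bash
python3 - <<'E'
from h import *
plan(.6364,.042,.10,-3)
E
```

```text
p [0.5931 0.083  0.1177] jaw -2.7 tgt -3 | shift cm [ 1.77 -3.89  4.52] rot [ 0.27 -0.02 -0.01] | q [ 0.    0.43 -0.12  1.02  0.    1.62] F [ 0.4  0.3 -0. ] op 0.0563 t 4.58
```

>>> apply_moves --pt "0 -2 2.3 0.3 0 0 20" --pt "0.6 -3.9 4.5 0.3 0 0 20" --pt "2.6 -3.9 4.5 0.3 0 0 20" --pt "4.8 -3.9 4.5 0.3 0 0 20" --pt "4.8 -3.9 4.5 0.3 0 0 20"

```text
time: 5.2
eef_pos: [0.6329, 0.0434, 0.0674]
eef_rot: [0.019, 0.709, -0.019, 0.705]
ft_force: [-0.4, 1.3, -1.1]
opening: 0.0565
```

```bash
python3 - <<'E'
from h import *
plan(.6364,.042,.029,-3)
E
```

```text
p [0.6329 0.0434 0.0674] jaw -3.0 tgt -3 | shift cm [ 3.83 -0.12  0.38] rot [-0.04 -0.34 -0.01] | q [-0.06  0.54 -0.08  0.96  0.    1.57] F [-0.4  1.3 -1.1] op 0.0565 t 5.2
```

>>> apply_moves --pt "1.2 0 0.1 0 0 0 20" --pt "2.2 0 0.1 0 0 0 20" --pt "3.0 0 0.1 0 0 0 20" --pt "3.6 0 0.1 0 0 0 20" --pt "3.6 0 0.1 0 0 0 20"

```text
time: 5.82
eef_pos: [0.6358, 0.0434, 0.0338]
eef_rot: [0.019, 0.707, -0.019, 0.707]
ft_force: [0.1, -0.8, -0.6]
opening: 0.0565
```

>>> apply_moves --pt "0 0 0 0 0 0 20" --pt "0.1 0 0 0 0 0 20" --pt "0.1 0 0 0 0 0 20" --pt "0.1 0 0 0 0 0 20" --pt "0.1 0 0 0 0 0 20"

```text
time: 6.45
eef_pos: [0.6362, 0.0434, 0.0334]
eef_rot: [0.019, 0.707, -0.019, 0.707]
ft_force: [-0.4, 0.3, -1.1]
opening: 0.0565
```

```bash
python3 - <<'E'
from h import *
plan(.6364,.042,.027,-3)
cv2.imwrite("pics/a3.png",get_image("side")[:,:,::-1]); crop("pics/a3.png","pics/a3c.png",340,130,150,150,4)
E
```

```text
p [0.6362 0.0434 0.0334] jaw -3.0 tgt -3 | shift cm [ 0.64 -0.14  0.03] rot [-0.03  0.01 -0.  ] | q [-0.06  0.57 -0.11  0.89  0.    1.57] F [-0.4  0.3 -1.1] op 0.0565 t 6.45
```

View pics/a3c.png

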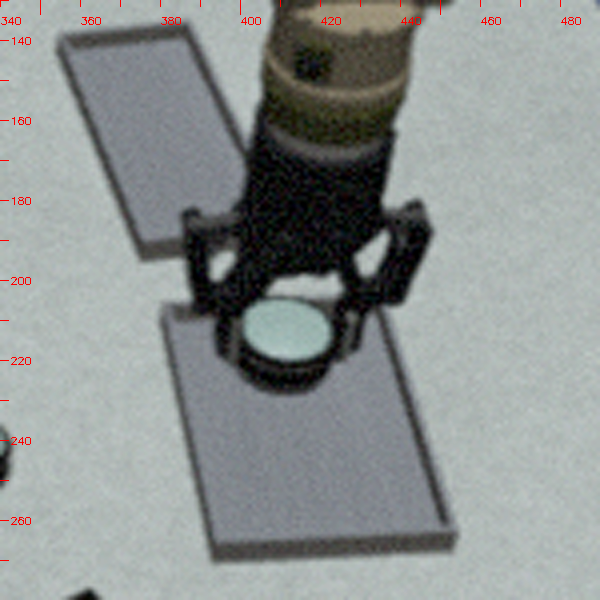

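The lens is over the tray's far half at (411,215). Lowering it until it touches.

>>> apply_moves --pt "0.2 0 0 0 0 0 20" --pt "0.4 0 0 0 0 0 20" --pt "0.5 0 0 0 0 0 20" --pt "0.55 0 0 0 0 0 20" --pt "0.55 0 0 0 0 0 20"

```text
time: 7.12
eef_pos: [0.6362, 0.0434, 0.0277]
eef_rot: [0.019, 0.707, -0.019, 0.707]
ft_force: [0.6, -0.1, -0.4]
opening: 0.0566
```

>>> apply_moves --pt "0 0 0 0 0 0 20" --pt "0 0 0 0 0 0 20" --pt "0 0 0 0 0 0 20" --pt "0 0 0 0 0 0 20" --pt "0 0 0 0 0 0 20"

```text
time: 7.75
eef_pos: [0.6362, 0.0434, 0.0278]
eef_rot: [0.019, 0.707, -0.019, 0.707]
ft_force: [-0.1, 0.4, -0.8]
opening: 0.0566
```

Not touching yet.

>>> apply_moves --pt "0.05 0 0 0 0 0 20" --pt "0.05 0 0 0 0 0 20" --pt "0.1 0 0 0 0 0 20" --pt "0.1 0 0 0 0 0 20" --pt "0.1 0 0 0 0 0 20"

```text
time: 8.38
eef_pos: [0.6362, 0.0434, 0.027]
eef_rot: [0.019, 0.707, -0.019, 0.707]
ft_force: [-0.9, -0.5, 2.6]
opening: 0.0568
```

>>> apply_moves --pt "0.02 0 0 0 0 0 20" --pt "0.02 0 0 0 0 0 72" --pt "0.02 0 0 0 0 0 76" --pt "0.02 0 0 0 0 0 78" --pt "0.02 0 0 0 0 0 80"

```text
time: 9.0
eef_pos: [0.6361, 0.0434, 0.0265]
eef_rot: [0.019, 0.707, -0.019, 0.707]
ft_force: [-0.1, -0.1, 0.3]
opening: 0.0682
```

>>> apply_moves --pt "0 0 0 0 0 0 82" --pt "-2 0 0 0 0 0 82" --pt "-5 0 0 0 0 0 82" --pt "-8 0 0 0 0 0 82" --pt "-9 0 0 0 0 0 82"

```text
time: 9.62
eef_pos: [0.6374, 0.0433, 0.1188]
eef_rot: [0.019, 0.706, -0.019, 0.708]
ft_force: [-0.0, 0.5, -0.6]
opening: 0.07
```

```bash
python3 - <<'E'
from h import *
plan(.4474,-.0115,.12,-3)
cv2.imwrite("pics/a4.png",get_image("side")[:,:,::-1]); crop("pics/a4.png","pics/a4c.png",340,130,150,150,4)
E
```

```text
p [0.6374 0.0433 0.1188] jaw -3.0 tgt -3 | shift cm [ -0.19  -6.48 -18.69] rot [-0.03  0.21 -0.  ] | q [-0.06  0.5  -0.01  1.06  0.    1.57] F [-0.   0.5 -0.6] op 0.07 t 9.62
```

View pics/a4c.png

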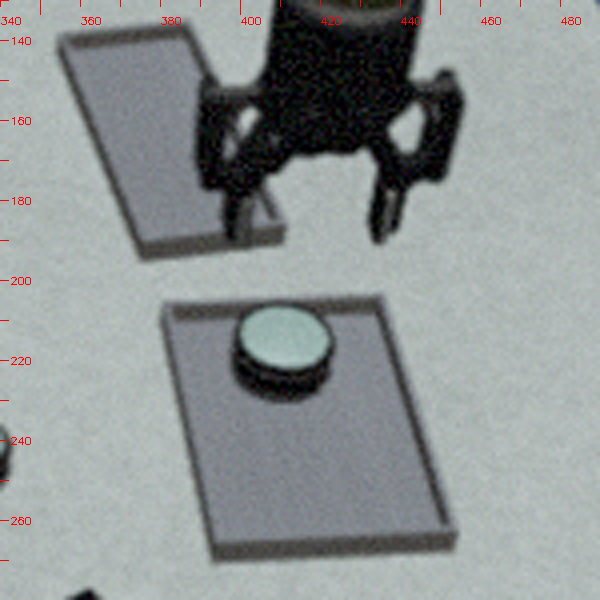

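The large lens rests flat in the tray at (410,216). Next, the small lens.

>>> apply_moves --pt "-0.2 -1.4 -4 0 0 0 82" --pt "-0.2 -2.9 -8.4 0 0 0 82" --pt "-0.2 -4.5 -13 0 0 0 82" --pt "-0.2 -6 -17.3 0 0 0 82" --pt "-0.2 -6.5 -18.7 0 0 0 82"

```text
time: 10.3
eef_pos: [0.4424, -0.0116, 0.1173]
eef_rot: [0.019, 0.708, -0.019, 0.706]
ft_force: [-0.3, 0.1, 0.5]
opening: 0.0698
```

>>> apply_moves --pt "0 0 0 0 0 0 82" --pt "2 0 0 0 0 0 82" --pt "4.5 0 0 0 0 0 82" --pt "6 0 0 0 0 0 82" --pt "6 0 0 0 0 0 82"

```text
time: 10.92
eef_pos: [0.4465, -0.0113, 0.0574]
eef_rot: [0.019, 0.707, -0.018, 0.706]
ft_force: [-0.1, 0.5, 1.1]
opening: 0.0701
```

```bash
python3 - <<'E'
from h import *
plan(.4474,-.0115,.022,-3)
E
```

```text
p [ 0.4465 -0.0113  0.0574] jaw -3.0 tgt -3 | shift cm [ 3.54 -0.01  0.09] rot [ 0.   -0.09 -0.03] | q [-0.21  0.23 -0.58  0.76  0.    1.42] F [-0.1  0.5  1.1] op 0.0701 t 10.93
```

>>> apply_moves --pt "1.5 0 0.1 0 0 0 75" --pt "2.6 0 0.1 0 0 0 75" --pt "3.4 0 0.1 0 0 0 75" --pt "3.4 0 0.1 0 0 0 75" --pt "3.4 0 0.1 0 0 0 70"

```text
time: 11.55
eef_pos: [0.4473, -0.0118, 0.0249]
eef_rot: [0.019, 0.707, -0.019, 0.707]
ft_force: [0.4, 0.4, 0.0]
opening: 0.0599
```

>>> apply_moves --pt "0 0 0 0 0 0 55" --pt "0 0 0 0 0 0 40" --pt "0 0 0 0 0 0 30" --pt "0 0 0 0 0 0 20" --pt "0 0 0 0 0 0 10"

```text
time: 12.18
eef_pos: [0.4475, -0.0118, 0.0253]
eef_rot: [0.019, 0.706, -0.019, 0.707]
ft_force: [-1.6, 1.0, 5.2]
opening: 0.0388
```

```bash
python3 - <<'E'
from h import *
plan(.4474,-.0115,.022,-3)
E
```

```text
p [ 0.4475 -0.0118  0.0253] jaw -3.0 tgt -3 | shift cm [ 0.33  0.03 -0.01] rot [-0.03  0.07  0.01] | q [-0.21  0.28 -0.62  0.67  0.    1.42] F [-1.6  1.   5.2] op 0.0388 t 12.18
```

>>> apply_moves --pt "-1 0 0 0 0 0 10" --pt "-3 0 0 0 0 0 10" --pt "-5.5 0 0 0 0 0 10" --pt "-8 0 0 0 0 0 10" --pt "-8 0 0 0 0 0 10"

```text
time: 12.8
eef_pos: [0.4486, -0.012, 0.1066]
eef_rot: [0.018, 0.705, -0.019, 0.708]
ft_force: [-0.1, 0.1, -0.5]
opening: 0.038
```

```bash
python3 - <<'E'
from h import *
plan(.6315,-.051,.10,-3)
cv2.imwrite("pics/a5.png",get_image("side")[:,:,::-1]); crop("pics/a5.png","pics/a5c.png",270,150,150,150,4)
E
```

```text
p [ 0.4486 -0.012   0.1066] jaw -3.0 tgt -3 | shift cm [ 0.74 -2.93 18.47] rot [-0.02  0.25  0.03] | q [-0.21  0.17 -0.52  0.88  0.    1.42] F [-0.1  0.1 -0.5] op 0.038 t 12.8
```

View pics/a5c.png

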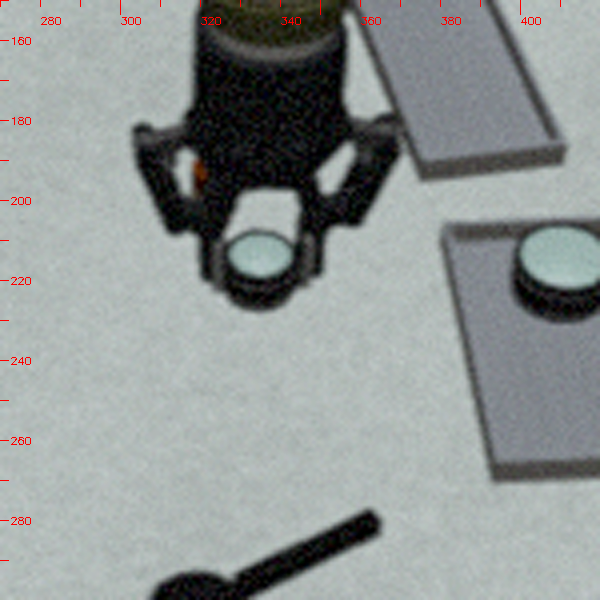

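The small lens is held level at (335,218). Moving it over the tray.

>>> apply_moves --pt "0 -0.6 4 0 0 0 10" --pt "0 -1.3 8.3 0 0 0 10" --pt "0 -2 12.7 0 0 0 10" --pt "0 -2.6 16.5 0 0 0 10" --pt "0 -2.9 18.4 0 0 0 10"

```text
time: 13.48
eef_pos: [0.6303, -0.0508, 0.1025]
eef_rot: [0.019, 0.707, -0.019, 0.706]
ft_force: [0.2, 0.2, -0.9]
opening: 0.0381
```

>>> apply_moves --pt "0.5 0 0 0 0 0 10" --pt "2.5 0 0 0 0 0 10" --pt "4.5 0 0 0 0 0 10" --pt "6 0 0 0 0 0 10" --pt "6 0 0 0 0 0 10"

```text
time: 14.1
eef_pos: [0.6271, -0.0499, 0.0427]
eef_rot: [0.019, 0.708, -0.018, 0.705]
ft_force: [0.6, -0.2, -1.2]
opening: 0.0386
```

```bash
python3 - <<'E'
from h import *
plan(.6315,-.051,.0295,-3)
E
```

```text
p [ 0.6271 -0.0499  0.0427] jaw -3.0 tgt -3 | shift cm [ 1.32 -0.09  0.45] rot [-0.02 -0.23 -0.04] | q [-0.21  0.55 -0.12  0.9   0.    1.42] F [ 0.6 -0.2 -1.2] op 0.0386 t 14.1
```

>>> apply_moves --pt "0.4 0 0.3 0 0 0 10" --pt "0.8 0 0.3 0 0 0 10" --pt "1.1 0 0.3 0 0 0 10" --pt "1.1 0 0.3 0 0 0 10" --pt "1.1 0 0.3 0 0 0 10"

```text
time: 14.72
eef_pos: [0.6323, -0.0506, 0.0337]
eef_rot: [0.019, 0.707, -0.019, 0.707]
ft_force: [0.0, -0.5, -0.2]
opening: 0.0386
```

>>> apply_moves --pt "0 0 0 0 0 0 10" --pt "0.1 0 0 0 0 0 10" --pt "0.1 0 0 0 0 0 10" --pt "0.15 0 0 0 0 0 10" --pt "0.15 0 0 0 0 0 10"

```text
time: 15.35
eef_pos: [0.6322, -0.0505, 0.032]
eef_rot: [0.019, 0.707, -0.019, 0.707]
ft_force: [-0.2, 0.0, -0.7]
opening: 0.0387
```

>>> apply_moves --pt "0.1 0 0 0 0 0 10" --pt "0.1 0 0 0 0 0 10" --pt "0.2 0 0 0 0 0 10" --pt "0.2 0 0 0 0 0 10" --pt "0.2 0 0 0 0 0 10"

```text
time: 15.98
eef_pos: [0.6322, -0.0505, 0.0301]
eef_rot: [0.019, 0.707, -0.019, 0.707]
ft_force: [0.0, 0.5, -0.6]
opening: 0.0385
```

>>> apply_moves --pt "0.05 0 0 0 0 0 10" --pt "0.05 0 0 0 0 0 10" --pt "0.1 0 0 0 0 0 10" --pt "0.1 0 0 0 0 0 10" --pt "0.1 0 0 0 0 0 10"

```text
time: 16.6
eef_pos: [0.6323, -0.0505, 0.0294]
eef_rot: [0.019, 0.707, -0.019, 0.707]
ft_force: [-1.8, 0.0, 2.5]
opening: 0.0381
```

Contact. Releasing.

>>> apply_moves --pt "0.02 0 0 0 0 0 30" --pt "0.02 0 0 0 0 0 50" --pt "0.02 0 0 0 0 0 56" --pt "0.02 0 0 0 0 0 60" --pt "0.02 0 0 0 0 0 62"

```text
time: 17.23
eef_pos: [0.6321, -0.0505, 0.0287]
eef_rot: [0.019, 0.707, -0.019, 0.707]
ft_force: [0.0, -0.8, 1.2]
opening: 0.0527
```

>>> apply_moves --pt "0 0 0 0 0 0 64" --pt "-2 0 0 0 0 0 64" --pt "-5 0 0 0 0 0 64" --pt "-8 0 0 0 0 0 64" --pt "-9.5 0 0 0 0 0 64"

```text
time: 17.85
eef_pos: [0.6331, -0.0507, 0.1258]
eef_rot: [0.019, 0.706, -0.019, 0.708]
ft_force: [0.1, 0.3, -0.5]
opening: 0.0547
```

```bash
python3 - <<'E'
from h import *
plan(.4413,.1245,.125,-3)
cv2.imwrite("pics/a6.png",get_image("side")[:,:,::-1]); crop("pics/a6.png","pics/a6c.png",340,150,150,150,4)
E
```

```text
p [ 0.6331 -0.0507  0.1258] jaw -3.0 tgt -3 | shift cm [ 2.000e-02  1.648e+01 -2.008e+01] rot [-0.03  0.15  0.02] | q [-0.21  0.49 -0.01  1.08  0.    1.42] F [ 0.1  0.3 -0.5] op 0.0547 t 17.85
```

View pics/a6c.png

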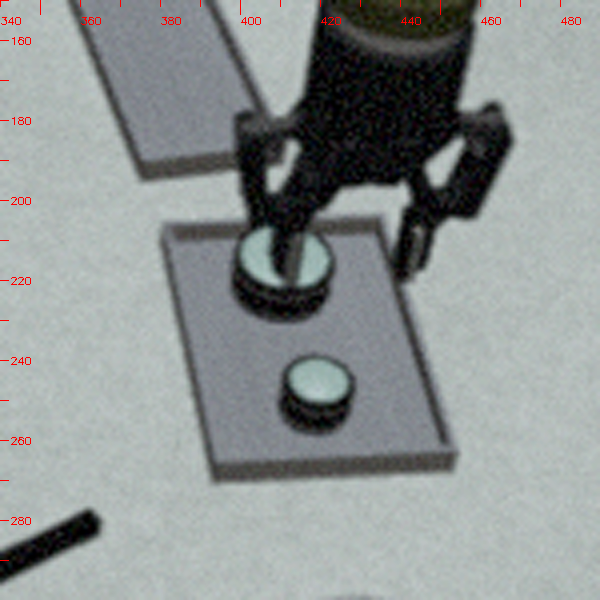

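Both lenses sit flat in the tray, the small one at (418,247). Next, the tall bottle.

>>> apply_moves --pt "0 3.3 -4 0 0 0 64" --pt "0 6.6 -8 0 0 0 64" --pt "0 9.9 -12 0 0 0 64" --pt "0 13.2 -16 0 0 0 64" --pt "0 16.5 -20.1 0 0 0 64"

```text
time: 18.52
eef_pos: [0.4384, 0.1257, 0.123]
eef_rot: [0.019, 0.707, -0.019, 0.706]
ft_force: [1.1, 1.2, 0.3]
opening: 0.0546
```

>>> apply_moves --pt "0 0 0 0 0 0 64" --pt "0 0 0 0 0 0 64" --pt "0 0 0 0 0 0 64" --pt "1 0 0 0 0 0 64" --pt "1 0 0 0 0 0 64"

```text
time: 19.15
eef_pos: [0.4398, 0.1243, 0.1127]
eef_rot: [0.019, 0.708, -0.019, 0.706]
ft_force: [0.7, -0.6, 0.5]
opening: 0.0549
```

```bash
python3 - <<'E'
from h import *
plan(.4413,.1245,.026,-3)
for n in ("side","top"):
  cv2.imwrite(f"pics/a7{n}.png",get_image(n)[:,:,::-1])
crop("pics/a7side.png","pics/a7c.png",260,100,130,130,4)
E
```

```text
p [0.4398 0.1243 0.1127] jaw -3.1 tgt -3 | shift cm [8.67 0.03 0.17] rot [-0.09 -0.12  0.01] | q [ 0.1   0.18 -0.48  0.91  0.    1.72] F [ 0.7 -0.6  0.5] op 0.0549 t 19.15
```

View pics/a7c.png

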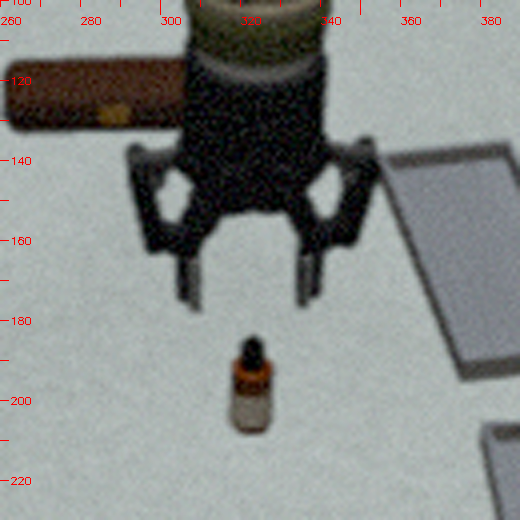

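The bottle at (321,192) is centred between the jaws. Descending.

>>> apply_moves --pt "2.5 0 0.1 0 0 0 64" --pt "5 0 0.1 0 0 0 64" --pt "7.5 0 0.1 0 0 0 64" --pt "8.6 0 0.1 0 0 0 64" --pt "8.6 0 0.1 0 0 0 64"

```text
time: 19.88
eef_pos: [0.4408, 0.1247, 0.0275]
eef_rot: [0.019, 0.707, -0.019, 0.706]
ft_force: [0.1, -0.6, 0.0]
opening: 0.0547
```

>>> apply_moves --pt "0 0 0 0 0 0 50" --pt "0 0 0 0 0 0 40" --pt "0 0 0 0 0 0 25" --pt "0 0 0 0 0 0 10" --pt "0 0 0 0 0 0 5" --force 30

```text
time: 20.5
eef_pos: [0.4419, 0.1249, 0.0287]
eef_rot: [0.019, 0.706, -0.019, 0.707]
ft_force: [-1.4, -0.1, 5.4]
opening: 0.0251
```

```bash
python3 - <<'E'
from h import *
plan(.4413,.1245,.026,-3)
E
```

```text
p [0.4419 0.1249 0.0287] jaw -3.0 tgt -3 | shift cm [ 0.27 -0.04 -0.06] rot [-0.03  0.09 -0.02] | q [ 0.1   0.29 -0.59  0.69  0.    1.72] F [-1.4 -0.1  5.4] op 0.0251 t 20.5
```

>>> apply_moves --pt "-1 0 0 0 0 0 5" --pt "-3 0 0 0 0 0 5" --pt "-6 0 0 0 0 0 5" --pt "-9 0 0 0 0 0 5" --pt "-10 0 0 0 0 0 5"

```text
time: 21.12
eef_pos: [0.4423, 0.1249, 0.1299]
eef_rot: [0.019, 0.706, -0.018, 0.708]
ft_force: [-0.3, -0.1, -0.7]
opening: 0.0257
```

```bash
python3 - <<'E'
from h import *
plan(.6075,-.233,.12,-3)
cv2.imwrite(f"pics/a8.png",get_image("side")[:,:,::-1])
crop("pics/a8.png","pics/a8c.png",260,80,130,130,4)
im=cv2.imread("pics/a8.png")
for r,z,c in((.075,.018,(0,0,255)),(.067,.004,(0,255,0))):
  t=np.linspace(0,2*np.pi,60)
  P=w2p("side",np.c_[.6075+r*np.cos(t),-.2631+r*np.sin(t),0*t+z])
  cv2.polylines(im,[P.round().astype(int)],True,c)
cv2.imwrite("pics/a8d.png",im); crop("pics/a8d.png","pics/a8d.png",380,280,110,110,5)
E
```

```text
p [0.4423 0.1249 0.1299] jaw -3.0 tgt -3 | shift cm [  1.03 -34.87  18.38] rot [-0.02  0.19 -0.03] | q [ 0.1   0.17 -0.45  0.95  0.    1.72] F [-0.3 -0.1 -0.7] op 0.0257 t 21.12
```

View pics/a8c.png

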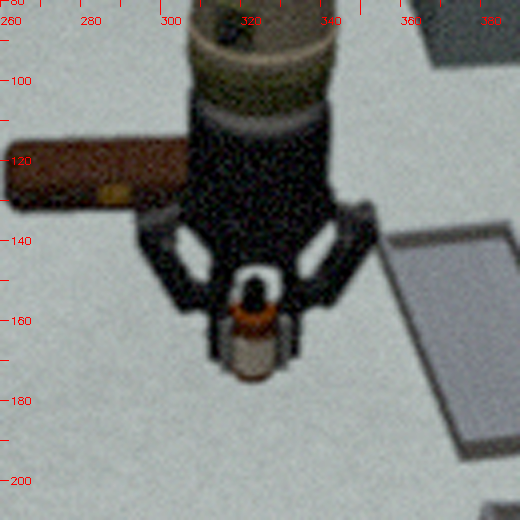

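View pics/a8d.png

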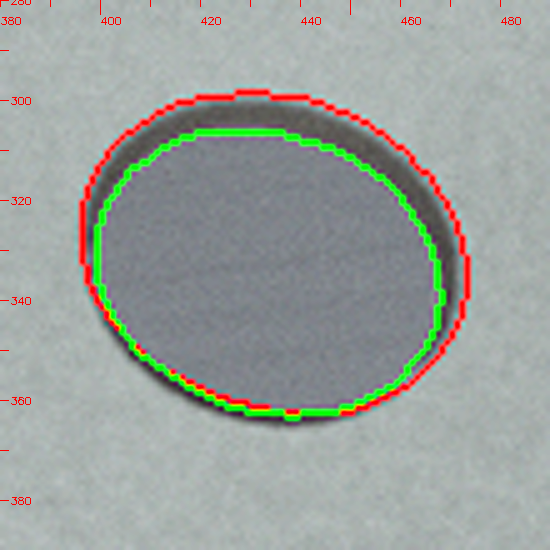

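The bottle is held upright at (322,160), and the dish outline matches to about 2 mm. Moving over.

>>> apply_moves --pt "0 -3 1.6 0 0 0 5" --pt "0 -7 3.7 0 0 0 5" --pt "0 -11 5.8 0 0 0 5" --pt "0 -15 7.9 0 0 0 5" --pt "0 -19 10 0 0 0 5"

```text
time: 21.8
eef_pos: [0.5307, -0.0714, 0.1265]
eef_rot: [0.019, 0.708, -0.018, 0.706]
ft_force: [1.0, 0.7, -0.6]
opening: 0.0252
```

>>> apply_moves --pt "0 -4 2.1 0 0 0 5" --pt "0 -8 4.2 0 0 0 5" --pt "0.5 -12 6.3 0 0 0 5" --pt "1 -15.8 8.4 0 0 0 5" --pt "1 -15.8 8.4 0 0 0 5"

```text
time: 22.42
eef_pos: [0.6066, -0.2351, 0.1153]
eef_rot: [0.02, 0.707, -0.02, 0.706]
ft_force: [-0.5, 0.8, -0.6]
opening: 0.0252
```

```bash
python3 - <<'E'
from h import *
plan(.6075,-.233,.033,-3)
E
```

```text
p [ 0.6066 -0.2351  0.1153] jaw -3.2 tgt -3 | shift cm [8.23 0.21 0.09] rot [-0.22 -0.1  -0.03] | q [-0.49  0.52  0.03  1.08 -0.    1.13] F [-0.5  0.8 -0.6] op 0.0252 t 22.43
```

>>> apply_moves --pt "2 0.1 0 0 0 0 5" --pt "4.2 0.1 0 0 0 0 5" --pt "6.2 0.1 0 0 0 0 5" --pt "7.4 0.1 0 0 0 0 5" --pt "7.4 0.1 0 0 0 0 5"

```text
time: 23.05
eef_pos: [0.6055, -0.2303, 0.0425]
eef_rot: [0.019, 0.708, -0.018, 0.706]
ft_force: [-0.1, 0.7, 0.3]
opening: 0.0253
```

>>> apply_moves --pt "0.2 0 0 0 0 0 5" --pt "0.4 0 0 0 0 0 5" --pt "0.5 0 0 0 0 0 5" --pt "0.5 0 0 0 0 0 5" --pt "0.5 0 0 0 0 0 5"

```text
time: 23.68
eef_pos: [0.6067, -0.2315, 0.039]
eef_rot: [0.019, 0.707, -0.019, 0.707]
ft_force: [0.4, 0.2, -0.6]
opening: 0.0251
```

```bash
python3 - <<'E'
from h import *
plan(.6075,-.233,.033,-3)
cv2.imwrite(f"pics/a9.png",get_image("side")[:,:,::-1])
crop("pics/a9.png","pics/a9c.png",360,230,140,140,4)
E
```

```text
p [ 0.6067 -0.2315  0.039 ] jaw -3.0 tgt -3 | shift cm [ 0.6  -0.14  0.09] rot [-0.03  0.01  0.  ] | q [-0.49  0.58 -0.07  0.92  0.    1.14] F [ 0.4  0.2 -0.6] op 0.0251 t 23.68
```

View pics/a9c.png

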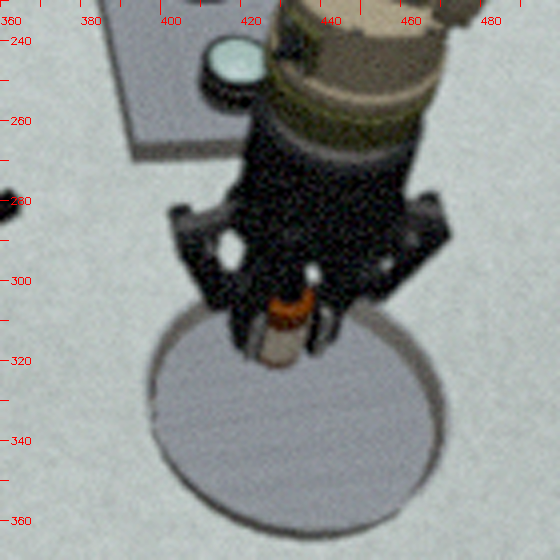

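Inside the dish near its left wall, with clearance on all sides. Lowering.

>>> apply_moves --pt "0.2 0 0 0 0 0 5" --pt "0.4 0 0 0 0 0 5" --pt "0.5 0 0 0 0 0 5" --pt "0.5 0 0 0 0 0 5" --pt "0.5 0 0 0 0 0 5"

```text
time: 24.35
eef_pos: [0.6066, -0.2314, 0.0339]
eef_rot: [0.019, 0.707, -0.019, 0.707]
ft_force: [-0.5, 0.1, -0.8]
opening: 0.0255
```

>>> apply_moves --pt "0.05 0 0 0 0 0 5" --pt "0.05 0 0 0 0 0 5" --pt "0.1 0 0 0 0 0 5" --pt "0.1 0 0 0 0 0 5" --pt "0.1 0 0 0 0 0 5"

```text
time: 24.98
eef_pos: [0.6066, -0.2314, 0.0329]
eef_rot: [0.019, 0.707, -0.019, 0.707]
ft_force: [-0.5, -0.9, 1.0]
opening: 0.0251
```

>>> apply_moves --pt "0.05 0 0 0 0 0 5" --pt "0.05 0 0 0 0 0 5" --pt "0.05 0 0 0 0 0 34" --pt "0.05 0 0 0 0 0 38" --pt "0.05 0 0 0 0 0 42"

```text
time: 25.6
eef_pos: [0.6066, -0.2314, 0.0321]
eef_rot: [0.019, 0.707, -0.019, 0.707]
ft_force: [-1.0, -0.3, -0.3]
opening: 0.0356
```

>>> apply_moves --pt "0 0 0 0 0 0 50" --pt "0 0 0 0 0 0 50" --pt "-3 0 0 0 0 0 50" --pt "-6 0 0 0 0 0 50" --pt "-9.5 0 0 0 0 0 50"

```text
time: 26.22
eef_pos: [0.6062, -0.2312, 0.1278]
eef_rot: [0.019, 0.707, -0.018, 0.707]
ft_force: [-0.4, -0.7, 0.5]
opening: 0.0427
```

```bash
python3 - <<'E'
from h import *
plan(.3815,-.2755,.12,-3)
cv2.imwrite(f"pics/a10.png",get_image("side")[:,:,::-1])
crop("pics/a10.png","pics/a10c.png",360,230,140,140,4)
E
```

```text
p [ 0.6062 -0.2312  0.1278] jaw -3.0 tgt -3 | shift cm [  0.8   -5.61 -22.21] rot [-0.03 -0.06 -0.03] | q [-0.49  0.51  0.04  1.1   0.    1.14] F [-0.4 -0.7  0.5] op 0.0427 t 26.23
```

View pics/a10c.png

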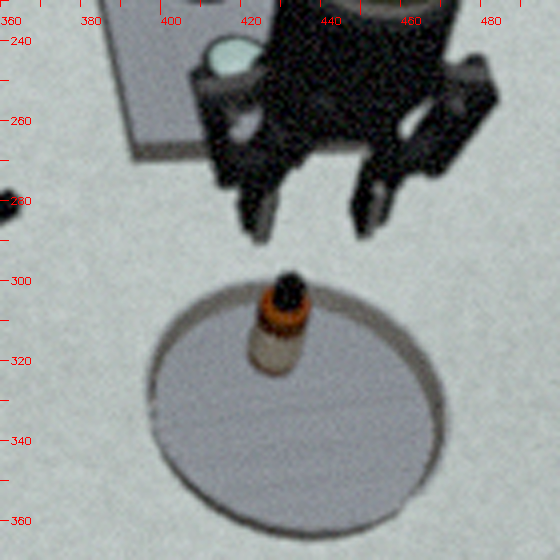

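```bash
python3 - <<'E'
from h import *
print(w2p("side",[[.6066,-.2314,.004],[.6066,-.2314,.07]]))
E
```

```text
[[428.62519166 319.95037321]
 [434.0106453  299.49436706]]
```

>>> apply_moves --pt "0 -1.1 -4.3 0 0 0 66" --pt "0 -2.3 -9 0 0 0 66" --pt "0 -3.5 -13.6 0 0 0 66" --pt "0 -4.6 -18.2 0 0 0 66" --pt "0.3 -5.6 -22.2 0 0 0 66"

```text
time: 26.9
eef_pos: [0.3805, -0.2759, 0.1246]
eef_rot: [0.018, 0.707, -0.019, 0.707]
ft_force: [-0.4, -0.5, 0.6]
opening: 0.0563
```

>>> apply_moves --pt "0 0 0 0 0 0 66" --pt "0 0 0 0 0 0 66" --pt "0 0 0 0 0 0 66" --pt "1 0 0 0 0 0 66" --pt "1 0 0 0 0 0 66"

```text
time: 27.52
eef_pos: [0.3819, -0.2748, 0.1132]
eef_rot: [0.019, 0.707, -0.018, 0.706]
ft_force: [0.6, 0.1, 0.1]
opening: 0.0569
```

```bash
python3 - <<'E'
from h import *
plan(.3815,-.2755,.026,-3)
cv2.imwrite(f"pics/a11.png",get_image("side")[:,:,::-1])
crop("pics/a11.png","pics/a11c.png",260,250,220,130,3)
E
```

```text
p [ 0.3819 -0.2748  0.1132] jaw -3.0 tgt -3 | shift cm [ 8.72 -0.08 -0.02] rot [ 0.03 -0.09 -0.09] | q [-0.79  0.21 -0.45  0.92  0.    0.83] F [0.6 0.1 0.1] op 0.0569 t 27.52
```

View pics/a11c.png

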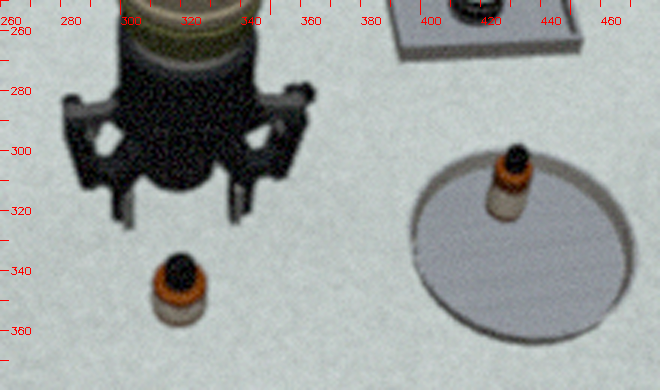

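The tall bottle stands upright in the dish, and its lean matches the perspective of a vertical. The squat bottle at (318,345) is centred under the jaws.

>>> apply_moves --pt "2.5 -0.1 0 0 0 0 66" --pt "5 -0.1 0 0 0 0 66" --pt "7.5 -0.1 0 0 0 0 66" --pt "8.8 -0.1 0 0 0 0 66" --pt "8.8 -0.1 0 0 0 0 66"

```text
time: 28.2
eef_pos: [0.3815, -0.2761, 0.0257]
eef_rot: [0.019, 0.707, -0.018, 0.706]
ft_force: [1.2, 0.4, 0.3]
opening: 0.0564
```

>>> apply_moves --pt "0 0 0 0 0 0 66" --pt "0 0 0 0 0 0 50" --pt "0 0 0 0 0 0 35" --pt "0 0 0 0 0 0 20" --pt "0 0 0 0 0 0 10"

```text
time: 28.82
eef_pos: [0.3825, -0.2772, 0.0273]
eef_rot: [0.018, 0.706, -0.019, 0.707]
ft_force: [-0.0, 0.6, 6.1]
opening: 0.0352
```

```bash
python3 - <<'E'
from h import *
plan(.3815,-.2755,.12,-3)
E
```

```text
p [ 0.3825 -0.2772  0.0273] jaw -3.0 tgt -3 | shift cm [-9.27  0.15 -0.09] rot [-0.03  0.08  0.07] | q [-0.8   0.31 -0.56  0.7   0.    0.83] F [-0.   0.6  6.1] op 0.0352 t 28.82
```

>>> apply_moves --pt "-1 0 0 0 0 0 10" --pt "-3 0 0 0 0 0 10" --pt "-6 0 0 0 0 0 10" --pt "-9 0 0 0 0 0 10" --pt "-11 0 0 0 0 0 10"

```text
time: 29.45
eef_pos: [0.3822, -0.277, 0.1384]
eef_rot: [0.018, 0.706, -0.019, 0.707]
ft_force: [1.0, -0.3, 0.3]
opening: 0.035
```

```bash
python3 - <<'E'
from h import *
plan(.606,-.298,.12,-3)
cv2.imwrite(f"pics/a12.png",get_image("side")[:,:,::-1])
crop("pics/a12.png","pics/a12c.png",260,230,220,150,3)
E
```

```text
p [ 0.3822 -0.277   0.1384] jaw -3.0 tgt -3 | shift cm [ 1.87 -0.92 22.46] rot [-0.03  0.08  0.07] | q [-0.8   0.18 -0.41  0.98  0.    0.83] F [ 1.  -0.3  0.3] op 0.035 t 29.45
```

View pics/a12c.png

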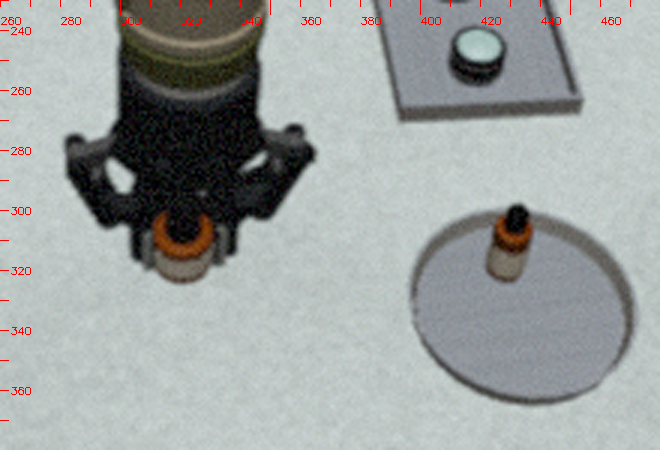

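The squat bottle is held upright at (318,310). Moving it over the dish.

>>> apply_moves --pt "0 -0.1 3.5 0 0 0 10" --pt "0 -0.3 8 0 0 0 10" --pt "0 -0.5 12.8 0 0 0 10" --pt "0 -0.7 17.6 0 0 0 10" --pt "0 -0.9 22.4 0 0 0 10"

```text
time: 30.12
eef_pos: [0.6064, -0.2973, 0.1359]
eef_rot: [0.019, 0.707, -0.019, 0.707]
ft_force: [0.5, -1.3, -0.8]
opening: 0.0348
```

>>> apply_moves --pt "0 0 0 0 0 0 10" --pt "2 0 0 0 0 0 10" --pt "4.5 0 0 0 0 0 10" --pt "7 0 0 0 0 0 10" --pt "9 0 0 0 0 0 10"

```text
time: 30.75
eef_pos: [0.6032, -0.2969, 0.0451]
eef_rot: [0.019, 0.708, -0.018, 0.706]
ft_force: [0.8, -1.0, -0.1]
opening: 0.0347
```

```bash
python3 - <<'E'
from h import *
plan(.606,-.298,.032,-3)
E
```

```text
p [ 0.6032 -0.2969  0.0451] jaw -3.1 tgt -3 | shift cm [ 1.31 -0.09  0.29] rot [-0.06 -0.12 -0.06] | q [-0.58  0.62  0.01  0.96 -0.    1.05] F [ 0.8 -1.  -0.1] op 0.0347 t 30.75
```

>>> apply_moves --pt "0.2 0 0 0 0 0 10" --pt "0.5 0 0 0 0 0 10" --pt "0.9 0 0 0 0 0 10" --pt "0.9 0 0 0 0 0 10" --pt "0.9 0 0 0 0 0 10"

```text
time: 31.38
eef_pos: [0.6053, -0.2976, 0.0378]
eef_rot: [0.019, 0.707, -0.019, 0.707]
ft_force: [0.1, 1.0, -0.8]
opening: 0.035
```

>>> apply_moves --pt "0.1 0 0 0 0 0 10" --pt "0.1 0 0 0 0 0 10" --pt "0.2 0 0 0 0 0 10" --pt "0.2 0 0 0 0 0 10" --pt "0.2 0 0 0 0 0 10"

```text
time: 32.0
eef_pos: [0.6051, -0.2974, 0.0353]
eef_rot: [0.019, 0.707, -0.019, 0.707]
ft_force: [0.6, 0.5, -0.1]
opening: 0.0347
```

>>> apply_moves --pt "0.1 0 0 0 0 0 10" --pt "0.1 0 0 0 0 0 10" --pt "0.2 0 0 0 0 0 10" --pt "0.2 0 0 0 0 0 10" --pt "0.2 0 0 0 0 0 10"

```text
time: 32.62
eef_pos: [0.6051, -0.2974, 0.0333]
eef_rot: [0.019, 0.707, -0.019, 0.707]
ft_force: [0.2, 0.1, 0.7]
opening: 0.0349
```

>>> apply_moves --pt "0.1 0 0 0 0 0 10" --pt "0.1 0 0 0 0 0 10" --pt "0.15 0 0 0 0 0 10" --pt "0.15 0 0 0 0 0 10" --pt "0.15 0 0 0 0 0 10"

```text
time: 33.25
eef_pos: [0.6051, -0.2974, 0.0319]
eef_rot: [0.019, 0.707, -0.019, 0.707]
ft_force: [-0.5, 0.8, -0.3]
opening: 0.0351
```

>>> apply_moves --pt "0.05 0 0 0 0 0 10" --pt "0.05 0 0 0 0 0 10" --pt "0.1 0 0 0 0 0 10" --pt "0.1 0 0 0 0 0 10" --pt "0.1 0 0 0 0 0 10"

```text
time: 33.88
eef_pos: [0.6052, -0.2975, 0.0314]
eef_rot: [0.019, 0.707, -0.019, 0.707]
ft_force: [-1.7, 1.1, 5.6]
opening: 0.0347
```

Contact (5.6 N). Releasing.

>>> apply_moves --pt "0 0 0 0 0 0 30" --pt "0 0 0 0 0 0 46" --pt "0 0 0 0 0 0 52" --pt "0 0 0 0 0 0 58" --pt "0 0 0 0 0 0 60"

```text
time: 34.5
eef_pos: [0.6051, -0.2974, 0.0306]
eef_rot: [0.019, 0.707, -0.019, 0.707]
ft_force: [-0.5, -0.1, -0.0]
opening: 0.0512
```

>>> apply_moves --pt "0 0 0 0 0 0 60" --pt "-1 0 0 0 0 0 60" --pt "-4 0 0 0 0 0 60" --pt "-8 0 0 0 0 0 60" --pt "-11 0 0 0 0 0 60"

```text
time: 35.12
eef_pos: [0.6057, -0.2978, 0.1436]
eef_rot: [0.018, 0.706, -0.019, 0.708]
ft_force: [-0.3, -0.7, 0.1]
opening: 0.0511
```

```bash
python3 - <<'E'
from h import *
cv2.imwrite(f"pics/a13.png",get_image("side")[:,:,::-1])
cv2.imwrite(f"pics/a13t.png",get_image("top")[:,:,::-1])
crop("pics/a13.png","pics/a13c.png",280,240,200,140,4)
crop("pics/a13t.png","pics/a13tc.png",320,200,80,80,7)
E
```

```text
(no output)
```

View pics/a13c.png

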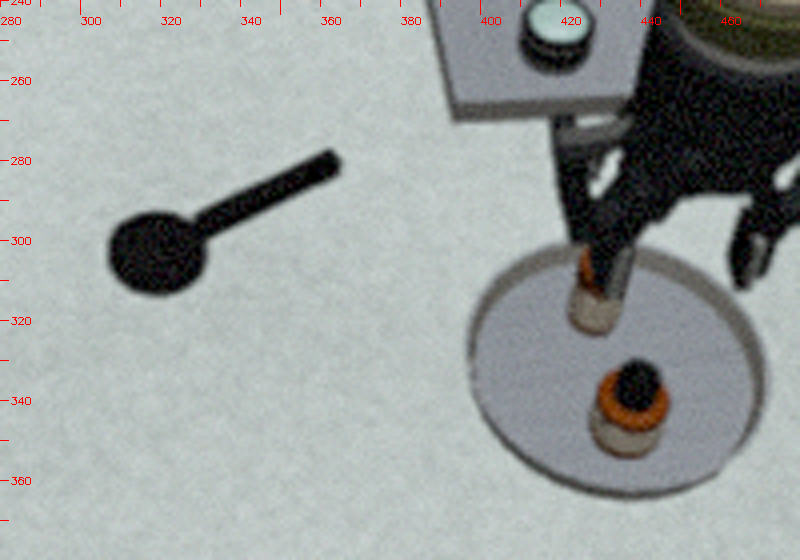

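View pics/a13tc.png

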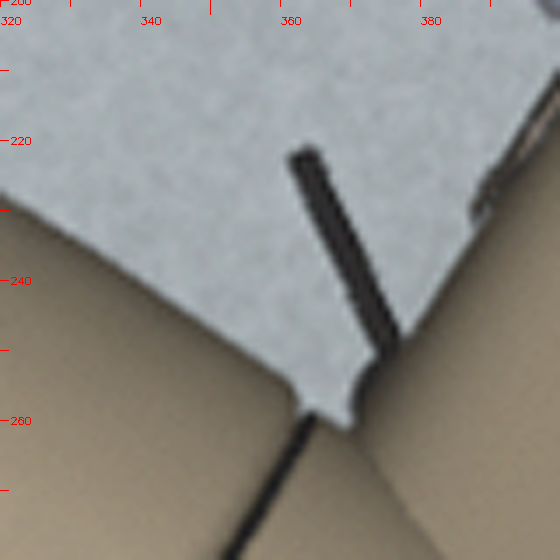

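Both bottles are upright in the dish. The paddle hasn't moved: tail at (362,279), disc at (319,303) in the side view. Working out the approach to it.

```bash
python3 - <<'E'
from h import *
plan(.4474,-.140,.12,-65.4)
E
```

```text
p [ 0.6074 -0.2989  0.1464] jaw -3.0 tgt -65.4 | shift cm [  2.45  15.03 -16.84] rot [ 6.237e+01  5.200e-01 -2.000e-02] | q [-0.58  0.55  0.15  1.16  0.    1.05] F [-0.3 -0.6  0.3] op 0.0511 t 35.23
```

>>> apply_moves --pt "0 2 -2.3 9 0 0 60" --pt "0 4.2 -4.8 18 0 0 60" --pt "0 6.4 -7.2 27 0 0 60" --pt "0 8.6 -9.7 36 0 0 55" --pt "0 10.7 -12 45 0 0 50"

```text
time: 35.85
eef_pos: [0.4897, -0.1833, 0.1405]
eef_rot: [0.29, 0.645, -0.289, 0.645]
ft_force: [0.0, 0.3, -0.1]
opening: 0.0427
```

```bash
python3 - <<'E'
from h import *
plan(.4474,-.140,.10,-65.4)
E
```

```text
p [ 0.4897 -0.1833  0.1405] jaw -48.3 tgt -65.4 | shift cm [ 4.05 -0.28 -6.04] rot [ 1.708e+01 -4.000e-02  1.000e-02] | q [-0.51  0.27 -0.29  1.01  0.    1.9 ] F [ 0.   0.3 -0.1] op 0.0427 t 35.85
```

>>> apply_moves --pt "1 -0.1 -2 8 0 0 48" --pt "2.5 -0.2 -4.5 17.1 0 0 48" --pt "4 -0.3 -6 17.1 0 0 48" --pt "4 -0.3 -6 17.1 0 0 48" --pt "4 -0.3 -6 17.1 0 0 48"

```text
time: 36.48
eef_pos: [0.4494, -0.1422, 0.1014]
eef_rot: [0.381, 0.595, -0.381, 0.596]
ft_force: [0.7, -0.1, -0.1]
opening: 0.0414
```

```bash
python3 - <<'E'
from h import *
plan(.4474,-.140,.0225,-65.4)
cv2.imwrite(f"pics/a14.png",get_image("side")[:,:,::-1])
crop("pics/a14.png","pics/a14c.png",270,200,150,140,4)
E
```

```text
p [ 0.4494 -0.1422  0.1014] jaw -65.1 tgt -65.4 | shift cm [ 7.89 -0.1  -0.3 ] rot [ 0.28  0.06 -0.05] | q [-0.48  0.22 -0.47  0.88 -0.    2.23] F [ 0.7 -0.1 -0.1] op 0.0414 t 36.48
```

View pics/a14c.png

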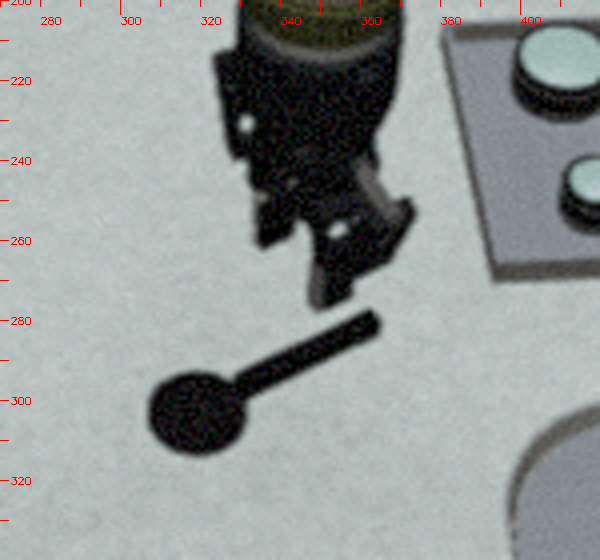

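>>> apply_moves --pt "2 -0.1 -0.2 0.2 0 0 48" --pt "4 -0.1 -0.2 0.2 0 0 48" --pt "5.5 -0.1 -0.2 0.2 0 0 48" --pt "5.5 -0.1 -0.2 0.2 0 0 48" --pt "5.5 -0.1 -0.2 0.2 0 0 48"

```text
time: 37.15
eef_pos: [0.4477, -0.1409, 0.0466]
eef_rot: [0.382, 0.595, -0.382, 0.596]
ft_force: [-0.3, 0.5, -0.8]
opening: 0.0408
```

```bash
python3 - <<'E'
from h import *
plan(.4474,-.140,.0225,-65.4)
cv2.imwrite(f"pics/a15.png",get_image("side")[:,:,::-1])
crop("pics/a15.png","pics/a15c.png",290,220,100,100,6)
E
```

```text
p [ 0.4477 -0.1409  0.0466] jaw -65.3 tgt -65.4 | shift cm [ 2.41  0.01 -0.09] rot [ 0.06  0.05 -0.05] | q [-0.48  0.28 -0.55  0.74  0.    2.24] F [-0.3  0.5 -0.8] op 0.0408 t 37.15
```

View pics/a15c.png

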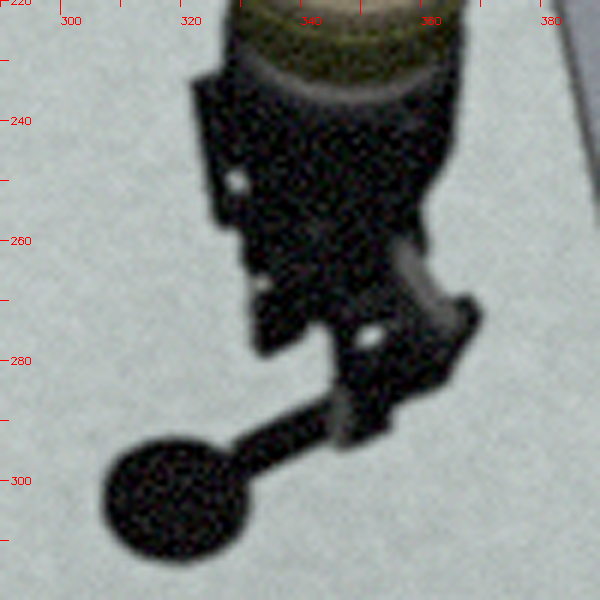

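The near finger passes in front of the handle at (346,294) and the far finger is behind it. Finishing the descent and gripping.

>>> apply_moves --pt "0.9 0 -0.1 0 0 0 48" --pt "1.7 0 -0.1 0 0 0 48" --pt "2.3 0 -0.1 0 0 0 48" --pt "2.3 0 -0.1 0 0 0 45" --pt "2.3 0 -0.1 0 0 0 35"

```text
time: 37.83
eef_pos: [0.4465, -0.1394, 0.0229]
eef_rot: [0.382, 0.595, -0.382, 0.595]
ft_force: [-0.2, -0.0, -0.2]
opening: 0.0303
```

>>> apply_moves --pt "0 0 0 0 0 0 25" --pt "0 0 0 0 0 0 15" --pt "0 0 0 0 0 0 5" --pt "0 0 0 0 0 0 0" --pt "0 0 0 0 0 0 0" --force 40

```text
time: 38.45
eef_pos: [0.4467, -0.1394, 0.0232]
eef_rot: [0.382, 0.595, -0.382, 0.596]
ft_force: [-1.1, 0.1, 5.3]
opening: 0.011
```

```bash
python3 - <<'E'
from h import *
plan(.4474,-.140,.0225,-65.4)
E
```

```text
p [ 0.4467 -0.1394  0.0232] jaw -65.3 tgt -65.4 | shift cm [0.07 0.04 0.08] rot [ 0.08  0.02 -0.03] | q [-0.47  0.31 -0.57  0.68  0.    2.24] F [-1.1  0.1  5.3] op 0.011 t 38.45
```

Gripped (opening 11 mm). Lifting.

>>> apply_moves --pt "-0.8 0 0 0 0 0 0" --pt "-2.5 0 0 0 0 0 0" --pt "-5 0 0 0 0 0 0" --pt "-7.5 0 0 0 0 0 0" --pt "-9.5 0 0 0 0 0 0"

```text
time: 39.08
eef_pos: [0.4464, -0.1394, 0.119]
eef_rot: [0.382, 0.595, -0.382, 0.595]
ft_force: [0.1, -1.3, -0.3]
opening: 0.011
```

```bash
python3 - <<'E'
from h import *
plan(.610,.268,.12,3.9)
cv2.imwrite(f"pics/a16.png",get_image("side")[:,:,::-1])
crop("pics/a16.png","pics/a16c.png",280,190,110,110,5)
E
```

```text
p [ 0.4464 -0.1394  0.119 ] jaw -65.3 tgt 3.9 | shift cm [ -0.1   31.87 -30.19] rot [-6.922e+01  2.000e-02 -1.000e-02] | q [-0.47  0.19 -0.45  0.93  0.    2.24] F [ 0.1 -1.3 -0.3] op 0.011 t 39.08
```

View pics/a16c.png

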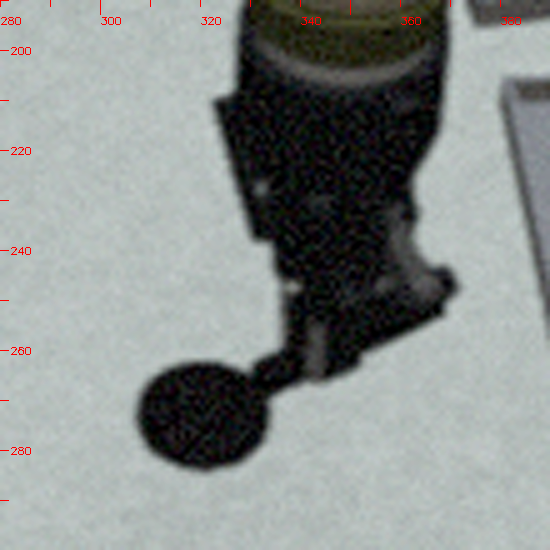

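>>> apply_moves --pt "0 3 -2.8 -6 0 0 0" --pt "0 7 -6.6 -14 0 0 0" --pt "0 11 -10.4 -22 0 0 0" --pt "0 15 -14.2 -30 0 0 0" --pt "0 19 -18 -38 0 0 0"

```text
time: 39.75
eef_pos: [0.5442, 0.1052, 0.1174]
eef_rot: [0.165, 0.688, -0.166, 0.687]
ft_force: [1.0, -0.7, -0.5]
opening: 0.011
```

```bash
python3 - <<'E'
from h import *
print(w2p("side",[[.3955,-.1627,.0985]]), "seen (320.5,273)")
plan(.610,.268,.12,3.9)
E
```

```text
[[319.85155271 272.21836535]] seen (320.5,273)
p [0.5442 0.1052 0.1174] jaw -27.1 tgt 3.9 | shift cm [-0.26 17.49 -1.55] rot [-3.097e+01 -2.000e-02  1.000e-02] | q [ 0.05  0.35 -0.24  0.98 -0.    2.09] F [ 1.  -0.7 -0.5] op 0.011 t 39.75
```

>>> apply_moves --pt "0 4.3 -0.4 -8 0 0 0" --pt "0 8.7 -0.8 -16 0 0 0" --pt "0 13 -1.2 -24 0 0 0" --pt "0 17 -1.5 -31 0 0 0" --pt "0 17 -1.5 -31 0 0 0"

```text
time: 40.38
eef_pos: [0.609, 0.264, 0.1167]
eef_rot: [-0.024, 0.707, 0.024, 0.707]
ft_force: [-0.1, -0.9, -0.8]
opening: 0.0108
```

>>> apply_moves --pt "0 0 0 0 0 0 0" --pt "1.5 0 0 0 0 0 0" --pt "3.2 0 0 0 0 0 0" --pt "5 0 0 0 0 0 0" --pt "5 0 0 0 0 0 0"

```text
time: 41.0
eef_pos: [0.6068, 0.2606, 0.0651]
eef_rot: [-0.023, 0.708, 0.022, 0.705]
ft_force: [-0.2, -1.3, -0.5]
opening: 0.0107
```

```bash
python3 - <<'E'
from h import *
plan(.610,.268,.028,3.9)
cv2.imwrite(f"pics/a17.png",get_image("side")[:,:,::-1])
crop("pics/a17.png","pics/a17c.png",320,70,130,140,4)
E
```

```text
p [0.6068 0.2606 0.0651] jaw 3.6 tgt 3.9 | shift cm [3.71 0.73 0.39] rot [-0.26 -0.27  0.05] | q [ 0.28  0.58 -0.    0.99  0.    1.79] F [-0.2 -1.3 -0.5] op 0.0107 t 41.0
```

View pics/a17c.png

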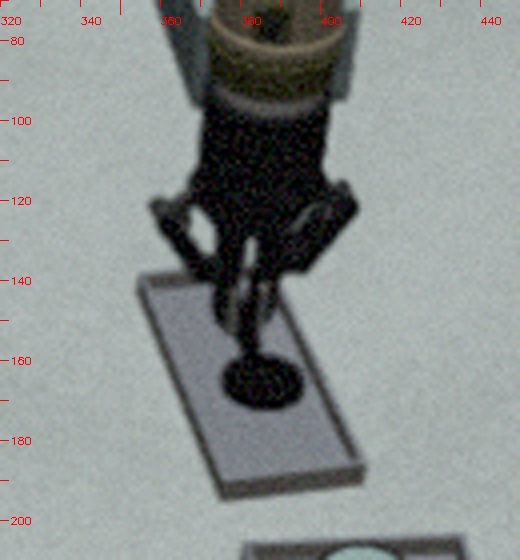

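The paddle is over the long tray, aligned with it, disc at (386,165). Lowering.

>>> apply_moves --pt "0 0.3 0.1 0 0 0 0" --pt "1 0.6 0.2 0 0 0 0" --pt "2 0.6 0.2 0 0 0 0" --pt "2.8 0.6 0.2 0 0 0 0" --pt "2.8 0.6 0.2 0 0 0 0"

```text
time: 41.68
eef_pos: [0.6093, 0.2673, 0.0386]
eef_rot: [-0.023, 0.708, 0.022, 0.706]
ft_force: [0.2, 0.8, -0.2]
opening: 0.0108
```

>>> apply_moves --pt "0.2 0 0 0 0 0 0" --pt "0.4 0 0 0 0 0 0" --pt "0.5 0 0 0 0 0 0" --pt "0.5 0 0 0 0 0 0" --pt "0.5 0 0 0 0 0 0"

```text
time: 42.3
eef_pos: [0.6103, 0.2676, 0.035]
eef_rot: [-0.023, 0.707, 0.023, 0.707]
ft_force: [-0.2, -0.2, 0.4]
opening: 0.0104
```

```bash
python3 - <<'E'
from h import *
plan(.610,.268,.028,3.9)
E
```

```text
p [0.6103 0.2676 0.035 ] jaw 3.7 tgt 3.9 | shift cm [ 0.7   0.05 -0.03] rot [-0.23  0.01 -0.01] | q [ 0.29  0.62 -0.02  0.93  0.    1.8 ] F [-0.2 -0.2  0.4] op 0.0104 t 42.3
```

>>> apply_moves --pt "0.2 0 0 0 0 0 0" --pt "0.4 0 0 0 0 0 0" --pt "0.6 0 0 0 0 0 0" --pt "0.6 0 0 0 0 0 0" --pt "0.6 0 0 0 0 0 0"

```text
time: 42.92
eef_pos: [0.6103, 0.2676, 0.0289]
eef_rot: [-0.023, 0.707, 0.023, 0.707]
ft_force: [0.1, -0.5, 0.2]
opening: 0.0106
```

>>> apply_moves --pt "0.05 0 0 0 0 0 0" --pt "0.1 0 0 0 0 0 0" --pt "0.15 0 0 0 0 0 0" --pt "0.15 0 0 0 0 0 0" --pt "0.15 0 0 0 0 0 0"

```text
time: 43.55
eef_pos: [0.6103, 0.2676, 0.0274]
eef_rot: [-0.023, 0.707, 0.023, 0.707]
ft_force: [0.1, 0.0, -1.0]
opening: 0.0105
```

>>> apply_moves --pt "0.05 0 0 0 0 0 0" --pt "0.05 0 0 0 0 0 0" --pt "0.1 0 0 0 0 0 0" --pt "0.1 0 0 0 0 0 0" --pt "0.1 0 0 0 0 0 0"

```text
time: 44.18
eef_pos: [0.6103, 0.2676, 0.0272]
eef_rot: [-0.023, 0.707, 0.023, 0.707]
ft_force: [-2.5, -1.1, 5.6]
opening: 0.0105
```

Contact. Releasing, with the opening kept small inside the narrow tray.

>>> apply_moves --pt "0 0 0 0 0 0 15" --pt "0 0 0 0 0 0 22" --pt "0 0 0 0 0 0 28" --pt "0 0 0 0 0 0 32" --pt "0 0 0 0 0 0 34"

```text
time: 44.8
eef_pos: [0.6102, 0.2676, 0.0263]
eef_rot: [-0.023, 0.707, 0.023, 0.707]
ft_force: [0.3, -0.3, 0.6]
opening: 0.029
```

>>> apply_moves --pt "0 0 0 0 0 0 34" --pt "-2 0 0 0 0 0 34" --pt "-5 0 0 0 0 0 34" --pt "-9 0 0 0 0 0 34" --pt "-13 0 0 0 0 0 34"

```text
time: 45.42
eef_pos: [0.6101, 0.2674, 0.1575]
eef_rot: [-0.023, 0.707, 0.023, 0.707]
ft_force: [0.4, 1.6, -0.2]
opening: 0.0292
```

>>> apply_moves --pt "0 2 -5 0 0 0 34" --pt "0 4 -10 0 0 0 34" --pt "0 6 -15 0 0 0 34" --pt "0 8 -20 0 0 0 34" --pt "0 8 -20 0 0 0 34"

```text
time: 46.05
eef_pos: [0.4017, 0.3351, 0.1566]
eef_rot: [-0.024, 0.707, 0.024, 0.706]
ft_force: [0.3, 0.1, -0.3]
opening: 0.0288
```

```bash
python3 - <<'E'
from h import *
plan(.4,.3,.15,3.9)
for n in ("side","top"): cv2.imwrite(f"pics/f{n}.png",get_image(n)[:,:,::-1])
crop("pics/fside.png","pics/fsc.png",280,120,200,150,4)
crop("pics/ftop.png","pics/ftc.png",180,140,270,140,3)
E
```

```text
p [0.4017 0.3351 0.1566] jaw 3.9 tgt 3.9 | shift cm [ 0.66 -3.49 -0.41] rot [ 0.01 -0.1   0.02] | q [ 0.54  0.26 -0.26  1.05  0.    2.04] F [ 0.3  0.1 -0.3] op 0.0288 t 46.05
```

View pics/fsc.png

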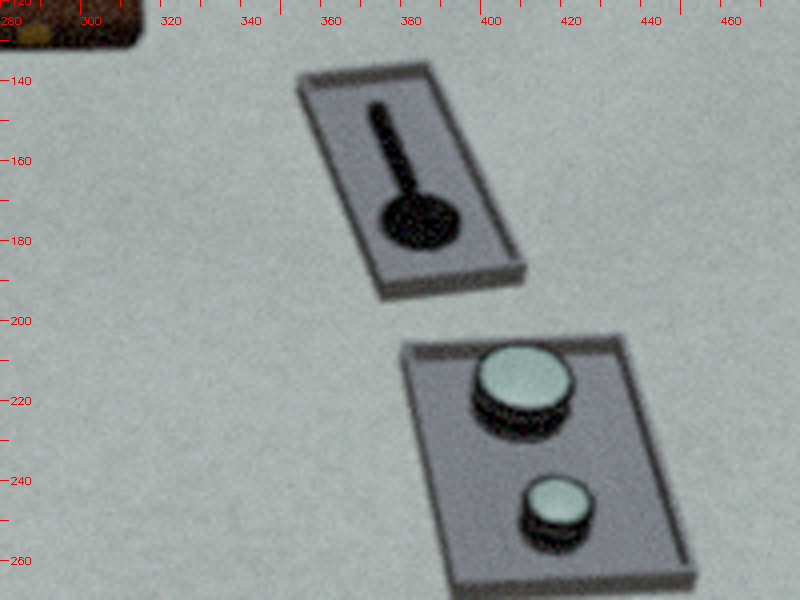

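View pics/ftc.png

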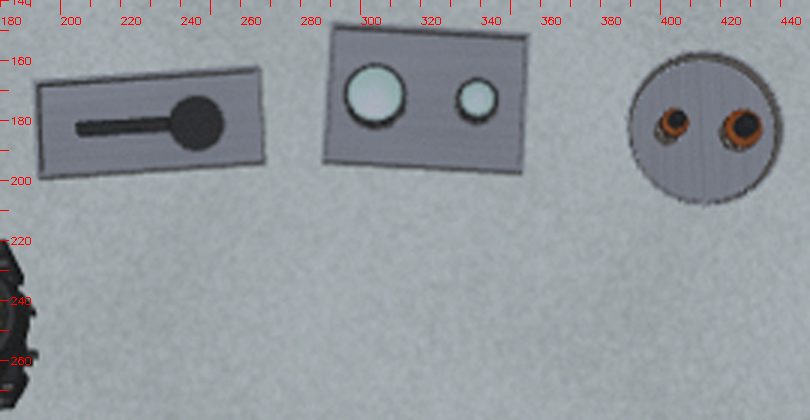

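View pics/fside.png

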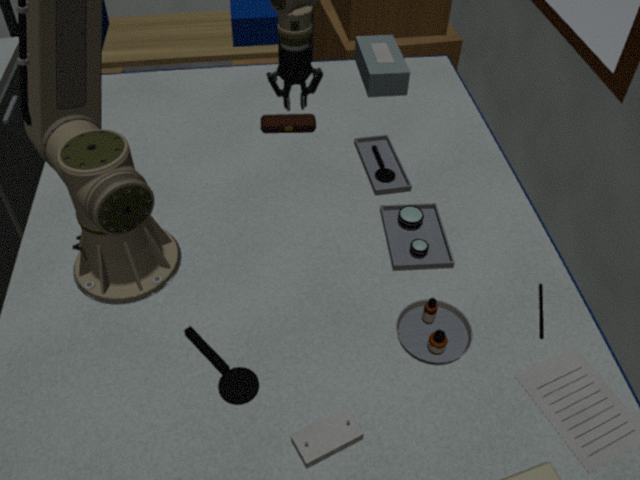

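The paddle lies flat in the long tray with its disc at (385,176). Both lenses are flat in the wide tray, both bottles stand upright in the dish, and the case and paper block haven't moved. Holding still briefly before handing in.

>>> apply_moves --pt "0 0 0 0 0 0 34" --pt "0 0 0 0 0 0 34" --pt "0 0 0 0 0 0 34" --pt "0 0 0 0 0 0 34" --pt "0 0 0 0 0 0 34"

```text
time: 46.78
eef_pos: [0.4057, 0.3345, 0.1563]
eef_rot: [-0.023, 0.707, 0.023, 0.707]
ft_force: [0.3, -0.2, 0.3]
opening: 0.0289
```

```bash
python3 -c "
from plant import *
print(hand_in())"
```

```text
the job is handed in; nothing more can be done
None
```

I handed the job in at about 47 s. Both lenses are in the wide tray, both bottles in the round dish, and the smaller paddle in the long narrow tray, placed in that order. I lowered each one in small steps until the wrist force or height showed it had reached the tray floor, then let go.

- **Placement:** the last side and top pictures show the lenses and paddle lying flat inside their trays and both bottles standing upright. The gripper was clear of everything.
- **Bystanders:** the spectacle case and paper block look unmoved in the side picture.
- **Forces:** the highest reading I saw was about 6 N. I only had readings at the end of each move call, so brief peaks in between would not show.
- **Weakest check:** the tall bottle's contact signal was only about 1 N. I lowered it about 0.5 mm further to be sure before opening the fingers.
- **Disagreements:** the two cameras differed by up to about 4 mm. The arm's measured position often drifted a few millimetres just after a move, which I corrected before the grasps and placings where it mattered.

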